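# Open the plate box and hold the UV lamp over the plate

## Robot

A 7-joint arm with a two-finger parallel gripper is mounted at the origin on the work surface. World frame = base frame: x ahead of the robot, y to its left, z up, the work surface at z = 0. Lengths are in m, angles in rad, forces in N, time in s.
With the tool pointing down it reaches from about 0.4 to 0.85 m from the base axis. Payload 4.5 kg.
Tool frame: the origin (TCP) lies at the centre of the arm's flange, where the gripper is bolted on; the fingertips stand r.tcp_to_tips ahead of it and the grasp point (between the pads) lies 147 mm ahead of it (r.tcp_to_tips is the distance from the TCP to the fingertips, in m); x points along the fingers, y is the direction in which the jaws open and shut, and the axes are right-handed (so a half turn about x gives the same grasp; the last joint's range is limited). The gripper opens to 88 mm and grips with 3 to 60 N. Pads are 18 mm wide; open, the fingers measure 123 mm over their backs; the gripper's body (75 mm by 187 mm) begins 45 mm behind the grasp point.
Start: joints at [-1.183, 0.689, -0.195, 1.565, 0.157, 0.902, -0.215], TCP at [0.217, 0.586, 0.405] pointing down, gripper open.
Joint ranges: [-3.01, 3.01], [-0.46, 2.08], [-1.47, 1.51], [0.13, 2.56], [-1, 4.14], [0.04, 2.09], [-2.66, 2.66]. Speed limits (rad/s): [2.57, 2.57, 3.14, 3.14, 3.14, 3.14, 3.14].

## Interface

Orientations are given as a unit quaternion [x, y, z, w].
In Python, from plant import r, eyes gives the robot as it stands.
- The arm moves only by the tool carry_out, never from a script. Its argument "targets" is text: rows parted by semicolons, each of 5 numbers parted by spaces: the opening, from 0 (shut) to 1 (fully open), then the shift along the tool's x, y, z in mm, then the turn about the tool's x in rad. A call has 1 to 20 rows; each row shifts and turns the commanded pose from where the row before left it, along the tool's axes as they then stand; what a row does not reach is not made up. A row lasts 1/12 s, in which the tool goes at most 41.7 mm and 7.16 degrees, less where a joint would pass 70% of its speed; a pose out of reach is approached as far as the arm can. A call is refused whole if a number of a shift passes 41.7 or a number of a turn 0.125, either way. A call with a gripper value outside its range is refused whole. The fingers move at their own pace and stop on an object; "force" is the grip in N (left out, the last holds). Time passes only in rows, so rows that do not move let the fingers close. It gives the time, the measured TCP pose, the force and the opening at its end, in the units of the state.
- r.get_state(): the state, without advancing time (a new reading comes with each control period).
- eyes.snapshot(name): name is "scene" or "top"; returns (picture, depth): 420x560x3 uint8, blue, green, red; 420x560 float32, m along the optical axis (not along the pixel's ray), 0 where there is no reading.
- eyes.camera_params(name): a dict with "intrinsics" (3x3 intrinsics, pixels), "rvec" (rotation vector, rad) and "tvec" (3), from world to camera coordinates, as OpenCV has them. Camera axes: x right, y down, z forward; pixel columns grow to the right and rows downward; lengths in m; the calibration is good to about 2 mm. A picture is of the moment at which its call begins. camera_params takes no time and is no camera call.
- r.finish_job(): hands the job in, once; it reports no verdict.
The state is a dict: "clock": time; "q": joint angles; "qd": joint speeds; "joint_torque": joint torques, N m; "tool_pos": TCP position; "eef_rot": TCP orientation; "contact_force": force on the tool from outside, world axes, zero at the start; "moment": the same for the moment, N m; "opening": opening from 0.0 (shut) to 1.0 (fully open).
Only numpy, scipy, OpenCV 4.12 (cv2) and the standard library are available. Lean on these libraries where they do the work, as an engineer would, in place of code of your own. Each camera call takes 0.05 s, during which the arm holds its last target.

## Task

Lever the lid of the plate box open with the blade of the spatula, put in through the notch in the front wall, until the lid leans back clearly past upright, then lay the spatula down flat on the bench, not touching the box. Pick up the UV lamp, lift it over the things in between and finish while holding it still and level over the developed plate in the box: window about 15 mm above the plate, centred on it, long sides parallel, touching nothing but your grip. Do not touch the plate, and leave the rack, bottle and beaker standing where they are.

Things in the scene. Friction and masses are not known exactly. Their poses are not given: they have to be found in the camera images.
- platebox: Shallow grey plate box fixed to the bench, 130 (x) by 200 (y) mm and 42 mm high without its lid, walls 5 mm. Origin: centre of its underside on the bench; +x points from the notch (front) to the hinge (back). Inside is a black liner whose top is 28 mm above the bench. Lid: white panel with a grey field in its middle, 130 x 200 x 5 mm, 0.16 kg, lying on the walls with its edges flush with them, so it can only be got at through the notch.
- notch (a point): Centre of the mouth of the pry notch, on the outer face of the front wall: an opening through the 5 mm wall, 42 mm wide and 11 mm high (31 to 42 mm above the bench), closed at the top by the underside of the lid.
- hinge (a point): Middle of the hinge axis, at the back upper edge of the box, 42 mm above the bench in the plane of the lid's underside; the axis runs along the box's y.
- lid (a joint): Lid angle in rad: 0 shut, 1.57 upright, stop at 2.1 leaning back. Stiff friction hinge: the lid stays wherever it is left; about 2.5 N at its front edge lifts it.
- lid_edge (a point): Middle of the lid's free front edge, 130 mm from the hinge axis, half way through its thickness.
- spatula: Laboratory spatula lying flat, about 70 g: blue plastic handle 110 long x 18 wide x 16 mm thick and a stiff steel blade 18 wide x 2.5 mm thick that stands out 85 mm in front of the handle, at half the handle's thickness. Origin: under the front end of the handle, at its underside; +x along the blade towards its tip, +z up. The handle reaches from x = -110 to 0 mm.
- blade_tip (a point): Middle of the blade's tip, 85 mm ahead of the spatula's origin and 8 mm above its underside.
- lamp: Hand-held UV lamp, 0.34 to 0.55 kg, standing window down: grey housing 170 (along its x) x 70 (y) x 34 mm with a dark violet window forming its flat underside, and on top a teal bridge handle whose bar is 124 long (along x) x 22 wide x 18 mm thick, 56 to 74 mm above the underside, on two posts whose clear span is 92 mm, centred. Origin: centre of the window, at the underside; +z up.
- plate: Developed plate, white with small purple spots, 40 (x) by 100 (y) x 2 mm, about 22 g, lying loose on the liner under the lid. Origin: centre of its underside; its y is its long axis.
- plate_top (a point): Centre of the plate's upper face, 30 mm above the bench.
- rack: Bystander: white rack 150 (x) x 56 (y) mm with vials, 52 mm high in all. Origin: centre of its underside.
- bottle: Bystander: amber reagent bottle with red cap, 54 mm in diameter, 98 mm high. Origin: centre of its underside.
- beaker: Bystander: small glass beaker, 50 mm in diameter, 60 mm high. Origin: centre of its underside.
Not all that is in view belongs to the job. Of the things shaped like the spatula, the blue one is meant. Of the things shaped like the lamp, the grey one is meant.

How it is judged:
By the outcome, as a careful person would: the job done as asked, in the order asked, and still so for the second after the job is handed in, while the arm keeps its last pose, push and grip.
It also fails if it takes over 72 s, if anything falls off the work surface, if the arm or the gripper's body presses on something with over 40 N, if the wrist force passes 120 N, or if a joint passes its speed limit or range.

## Working session

There is one attempt and no reset: what is moved stays moved. The work goes in short steps, Python scripts to look and compute and a tool call to move; the robot and the scene stay as the last step left them, time stands still between calls to the robot, and variables do not carry over. Pictures are saved under pics/ and viewed, and the job is handed in when it is done.

Besides the shell and the picture viewer there is one more tool, called as name(argument=value, ...), one argument or row to a line, values as JSON. carry_out: Moves the arm, as the interface text tells. Its arguments: {"type":"object","properties":{"targets":{"type":"string"},"force":{"type":"number"}},"required":["targets"]}

```bash
ls -la; mkdir -p pics
python3 - <<'E'
from plant import r, eyes
import cv2,numpy as np
for n in("scene","top"):
    p,d=eyes.snapshot(n); cv2.imwrite(f"pics/{n}0.png",p); np.save(f"{n}0.npy",d)
    c=eyes.camera_params(n); print(n,c)
    R=cv2.Rodrigues(np.array(c["rvec"]))[0]; print(-R.T@np.array(c["tvec"]).ravel())
print(r.get_state(), r.tcp_to_tips)
E
```

```text
total 12
drwxr-xr-x  3 agent agent 4096 Dec  6 16:43 .
drwxr-xr-x 23 root  root  4096 Dec  6 16:43 ..
drwxr-xr-x  2 agent agent 4096 Dec  6 16:43 pics
scene {'intrinsics': array([[518.32998645,   0.        , 284.60956738],
       [  0.        , 518.32998645, 215.07431857],
       [  0.        ,   0.        ,   1.        ]]), 'rvec': array([ 0.99721851,  2.40753342, -1.06317582]), 'tvec': array([ 0.38894055, -0.23713312,  2.05494534])}
[1.48480798 0.8954299  1.19325512]
top {'intrinsics': array([[446.81322664,   0.        , 276.98477292],
       [  0.        , 446.81322664, 204.32696011],
       [  0.        ,   0.        ,   1.        ]]), 'rvec': array([ 2.18171166, -2.16317745,  0.06960185]), 'tvec': array([0.00533594, 0.57519293, 1.44186648])}
[ 0.45750547 -0.01426472  1.48335417]
{'clock': 0.1, 'q': array([-1.18320905,  0.68990068, -0.19449981,  1.56621804,  0.1573008 ,
        0.90246919, -0.21508909]), 'qd': array([-0.00068315, -0.00227668,  0.00137921, -0.00144237, -0.00067329,
       -0.00032049,  0.0008474 ]), 'joint_torque': array([-2.04041891e-03, -5.28499854e+01, -1.27147213e+00, -1.53837991e+01,
       -5.26512181e-02,  1.97176872e-03,  4.65643404e-05]), 'tool_pos': array([0.21646504, 0.58601641, 0.40399499]), 'eef_rot': array([ 0.12384206,  0.69613248, -0.12497232,  0.69602057]), 'contact_force': array([-0.6890792 , -0.63225129, -0.18820282]), 'moment': array([ 0.0190477 ,  0.01327278, -0.01751072]), 'opening': 0.9978050053968006} 0.166
```

View pics/scene0.png

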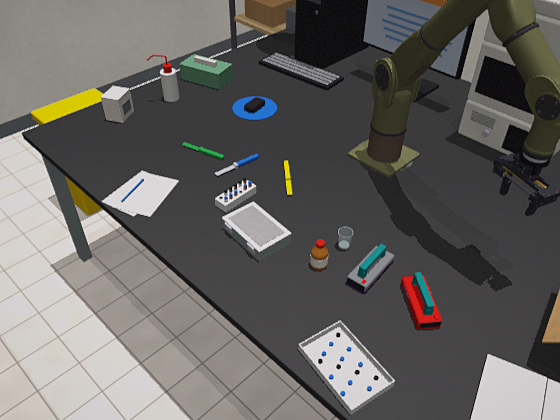

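View pics/top0.png

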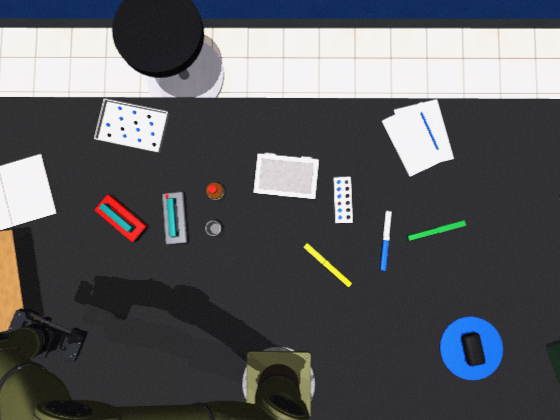

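Run:
```python
import cv2,numpy as np
t=cv2.imread("pics/top0.png"); s=cv2.imread("pics/scene0.png")
a=cv2.resize(t[140:280,230:400],None,fx=4.5,fy=4.2,interpolation=cv2.INTER_CUBIC)
cv2.imwrite("pics/c1.png",cv2.resize(t[140:280,240:420],(771,600),interpolation=cv2.INTER_CUBIC))
cv2.imwrite("pics/c2.png",cv2.resize(s[190:270,200:310],(800,582),interpolation=cv2.INTER_CUBIC))
cv2.imwrite("pics/c3.png",cv2.resize(t[160:260,90:240],(800,533),interpolation=cv2.INTER_CUBIC))
```

```text
(no output)
```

View pics/c1.png

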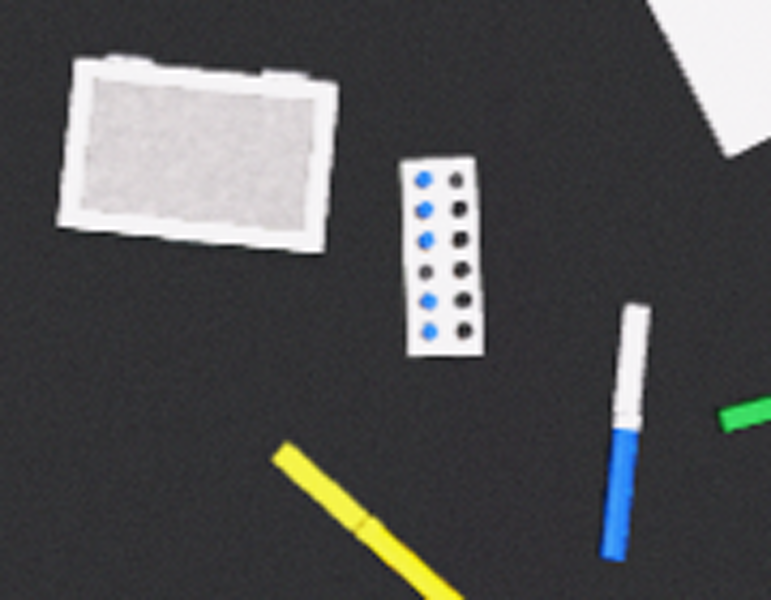

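View pics/c2.png

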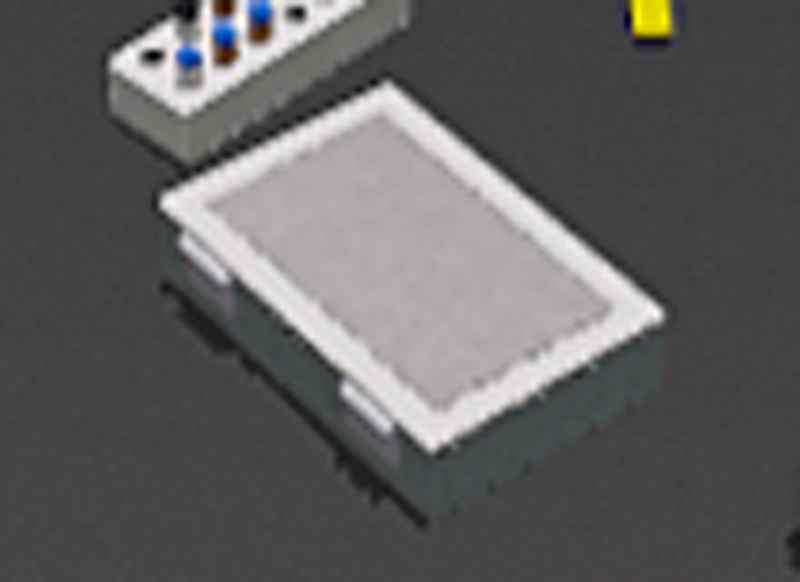

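View pics/c3.png

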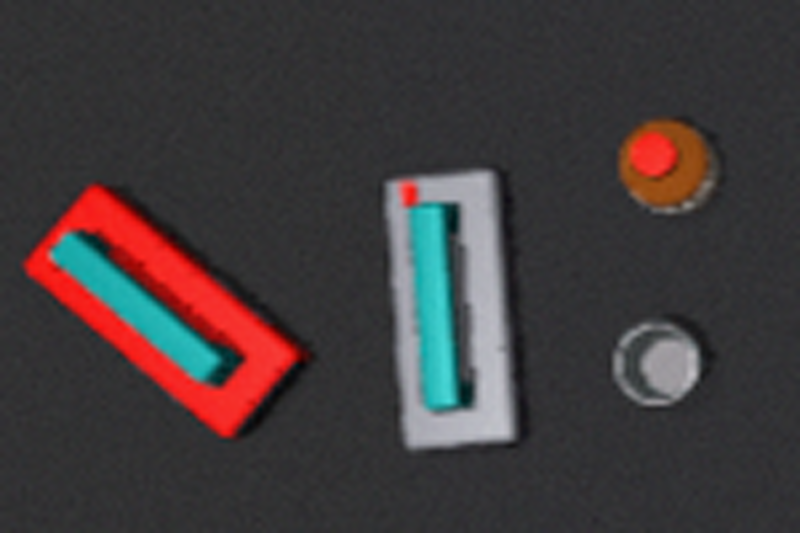

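```bash
cat > h.py <<'E'
import cv2,numpy as np
from scipy.spatial.transform import Rotation as Ro
def cam(c):
    return np.array(c["intrinsics"]),cv2.Rodrigues(np.array(c["rvec"]))[0],np.array(c["tvec"]).ravel()
def rays(c,px,z):
    K,R,t=cam(c); px=np.atleast_2d(np.asarray(px,float))
    d=np.c_[px,np.ones(len(px))]@np.linalg.inv(K).T@R
    o=-R.T@t
    return (o+d*((z-o[2])/d[:,2])[:,None])
def proj(c,P):
    K,R,t=cam(c); q=(np.atleast_2d(P)@R.T+t)@K.T
    return q[:,:2]/q[:,2:]
def rect(c,mask,z):
    "largest blob -> world outline at z -> min-area rect: centre,(long,short),angle of long side"
    n,l,s,_=cv2.connectedComponentsWithStats(mask.astype(np.uint8))
    k=1+np.argmax(s[1:,4]); 
    ys,xs=np.where(l==k)
    P=rays(c,np.c_[xs,ys],z)[:,:2]
    (cx,cy),(w,h),a=cv2.minAreaRect((P*1000).astype(np.float32))
    if h>w: w,h=h,w; a+=90
    a=(a+90)%180-90
    m=cv2.moments((l==k).astype(np.uint8),True)
    cen=rays(c,[[m['m10']/m['m00'],m['m01']/m['m00']]],z)[0,:2]*1000
    # pca angle
    u=np.linalg.svd(P-P.mean(0),full_matrices=False)[2][0]; pa=np.degrees(np.arctan2(u[1],u[0])); pa=(pa+90)%180-90
    return dict(rc=(round(cx,1),round(cy,1)),wh=(round(w,1),round(h,1)),ang=round(a,1),cen=cen.round(1),pca=round(pa,1),n=int(s[k,4]),pmean=(P.mean(0)*1000).round(1))
E
python3 - <<'E'
from plant import r, eyes
from h import *
C={n:eyes.camera_params(n) for n in("scene","top")}
def roi(m,x0,y0,x1,y1):
    o=np.zeros_like(m); o[y0:y1,x0:x1]=m[y0:y1,x0:x1]; return o
R={"top":dict(box=(240,140,325,210),rack=(328,170,360,230),blade=(375,205,398,275),lamp=(158,185,192,250),bottle=(200,175,230,205),beak=(200,215,225,240)),
"scene":dict(box=(215,195,300,265),rack=(210,170,262,212),blade=(210,145,265,180),lamp=(340,235,400,295),bottle=(305,235,333,275))}
for n in C:
    im=cv2.imread(f"pics/{n}0.png"); d=np.load(f"{n}0.npy"); hsv=cv2.cvtColor(im,cv2.COLOR_BGR2HSV); H,S,V=cv2.split(hsv)
    blue=(abs(H.astype(int)-107)<12)&(S>120)&(V>80); white=(V>150)&(S<50)
    teal=(abs(H.astype(int)-88)<10)&(S>100)&(V>60); bright=(V>90)
    f=R[n]
    print(n,"handle",rect(C[n],roi(blue,*f["blade"]),.016))
    print(n,"blade",rect(C[n],roi(white&~blue,*f["blade"]),.00925))
    print(n,"box",rect(C[n],roi(white,*f["box"]),.047))
    print(n,"rack",rect(C[n],roi((V>150),*f["rack"]),.04))
    print(n,"teal",rect(C[n],roi(teal,*f["lamp"]),.074))
    print(n,"lamp",rect(C[n],roi(bright,*f["lamp"]),.034))
    red=((H<8)|(H>172))&(S>180)&(V>120)
    print(n,"cap",rect(C[n],roi(red,*f["bottle"]),.098))
    if n=="top": print("beaker",rect(C[n],roi(V>80,*f["beak"]),.05)); print("bottle",rect(C[n],roi(V>80,*f["bottle"]),.05))
    # depth check: height of bench/box
    K,Rm,t=cam(C[n])
    def pt(u,v):
        z=d[v,u]; return Rm.T@(np.linalg.inv(K)@[u*z,v*z,z]-t)
    for nm in ("box","lamp","rack"):
        x0,y0,x1,y1=f[nm]; print(nm,pt((x0+x1)//2,(y0+y1)//2).round(4))
E
```

```text
scene handle {'rc': (418.8, -334.6), 'wh': (110.2, 33.6), 'ang': -6.3, 'cen': array([ 417.9, -334.6]), 'pca': np.float64(-3.4), 'n': 134, 'pmean': array([ 417.7, -334.6])}
scene blade {'rc': (506.9, -355.5), 'wh': (100.4, 24.6), 'ang': -1.2, 'cen': array([ 508.5, -355.1]), 'pca': np.float64(-3.0), 'n': 85, 'pmean': array([ 508.3, -355.1])}
scene box {'rc': (672.3, -20.2), 'wh': (202.5, 140.4), 'ang': 84.5, 'cen': array([671.5, -15.8]), 'pca': np.float64(84.4), 'n': 1791, 'pmean': array([670.9, -16.9])}
scene rack {'rc': (596.8, -199.3), 'wh': (152.8, 57.5), 'ang': 2.1, 'cen': array([ 603.7, -195.8]), 'pca': np.float64(0.0), 'n': 318, 'pmean': array([ 603.2, -195.9])}
scene teal {'rc': (545.3, 352.6), 'wh': (152.2, 34.0), 'ang': 4.6, 'cen': array([543.2, 349.2]), 'pca': np.float64(7.5), 'n': 280, 'pmean': array([542.5, 349.1])}
scene lamp {'rc': (523.1, 344.5), 'wh': (186.0, 69.8), 'ang': 5.7, 'cen': array([532., 346.]), 'pca': np.float64(8.3), 'n': 789, 'pmean': array([531. , 345.7])}
scene cap {'rc': (619.9, 212.0), 'wh': (24.2, 21.1), 'ang': -44.6, 'cen': array([619.9, 211.7]), 'pc
[... 1008 characters left out ...]
 'wh': (166.2, 69.7), 'ang': 6.0, 'cen': array([527.6, 346.4]), 'pca': np.float64(6.1), 'n': 970, 'pmean': array([527.7, 346.4])}
top cap {'rc': (617.2, 212.7), 'wh': (25.2, 22.0), 'ang': -89.6, 'cen': array([617.2, 212.7]), 'pca': np.float64(87.1), 'n': 60, 'pmean': array([617.2, 212.7])}
beaker {'rc': (496.7, 216.3), 'wh': (48.3, 48.3), 'ang': -88.9, 'cen': array([494.9, 214.1]), 'pca': np.float64(89.9), 'n': 164, 'pmean': array([494.9, 214.1])}
bottle {'rc': (614.7, 212.3), 'wh': (57.8, 52.5), 'ang': 45.8, 'cen': array([615.3, 212.8]), 'pca': np.float64(41.1), 'n': 250, 'pmean': array([615.3, 212.8])}
box [ 0.6685 -0.0056  0.0487]
lamp [0.5299 0.3404 0.0408]
rack [ 0.5901 -0.2077  0.0334]
```

```bash
cat >> h.py <<'E'
def go(s,gx,gy,gz,zdir_yaw=None,off=0.147):
    "remaining: turn about x to bring tool z to yaw (deg), then shift in CURRENT axes and in axes AFTER the turn (mm) for grasp point goal in mm"
    M=Ro.from_quat(s["eef_rot"]).as_matrix(); p=np.array(s["tool_pos"])
    print("t",round(s["clock"],2),"grasp",((p+off*M[:,0])*1000).round(1),"x",M[:,0].round(4),"yaw z",np.degrees(np.arctan2(M[1,2],M[0,2])).round(2),"F",np.round(s["contact_force"],1),"op",round(s["opening"],3))
    if gx is None: return
    a=0
    if zdir_yaw is not None:
        y=np.degrees(np.arctan2(M[1,2],M[0,2])); d=(zdir_yaw-y+180)%360-180
        a=-np.radians(d) # tool x is down
    M2=M@Ro.from_euler('x',a).as_matrix()
    e=np.array([gx,gy,gz])-(p+off*M[:,0])*1000
    print("turn",round(a,3),"q7",round(s["q"][6],2),"shift now",(M.T@e).round(1),"after turn",(M2.T@e).round(1))
E
python3 - <<'E'
from plant import r, eyes
from h import *
s=r.get_state(); go(s,453.5,-344.3,80,-6.0); go(s,453.5,-344.3,80,174)
E
```

```text
t 0.1 grasp [216.4 585.8 257. ] x [-4.0e-04 -1.5e-03 -1.0e+00] yaw z -20.27 F [-0.7 -0.6 -0.2] op 0.998
turn -0.249 q7 -0.22 shift now [ 178.3 -790.1  544.6] after turn [ 178.3 -899.9  333.1]
t 0.1 grasp [216.4 585.8 257. ] x [-4.0e-04 -1.5e-03 -1.0e+00] yaw z -20.27 F [-0.7 -0.6 -0.2] op 0.998
turn 2.893 q7 -0.22 shift now [ 178.3 -790.1  544.6] after turn [ 178.3  899.9 -333.1]
```

carry_out(
  targets="1 0 0 0 -0.124;1 0 0 0 -0.125;1 0 -27.4 23.3 0;1 0 -27.4 23.3 0;1 0 -27.4 23.3 0;1 0 -27.4 23.3 0;1 0 -27.4 23.3 0;1 0 -27.4 23.3 0;1 0 -27.4 23.3 0;1 0 -27.4 23.3 0;1 0 -27.4 23.3 0;1 0 -27.4 23.3 0;1 0 -27.4 23.3 0;1 0 -27.4 23.3 0;1 0 -27.4 23.3 0;1 0 0 0 0",
  force=60,
)

```text
clock: 1.43
tool_pos: [0.4846, 0.1925, 0.404]
eef_rot: [0.039, 0.705, -0.044, 0.707]
contact_force: [0.1, -0.4, -0.4]
opening: 0.996
```

Run:
```python
from plant import r, eyes
from h import *
s=r.get_state(); go(s,453.5,-344.3,80,-6.0)
```

```text
t 1.43 grasp [484.8 191.7 257. ] x [ 0.0015 -0.0058 -1.    ] yaw z -6.73 F [ 0.1 -0.4 -0.4] op 0.996
turn -0.013 q7 0.72 shift now [ 180.1 -535.    31.4] after turn [ 180.1 -535.3   24.5]
```

carry_out(
  targets="1 12.8 -38.2 1.8 -0.013;1 12.8 -38.2 1.8 0;1 12.8 -38.2 1.8 0;1 12.8 -38.2 1.8 0;1 12.8 -38.2 1.8 0;1 12.8 -38.2 1.8 0;1 12.8 -38.2 1.8 0;1 12.8 -38.2 1.8 0;1 12.8 -38.2 1.8 0;1 12.8 -38.2 1.8 0;1 12.8 -38.2 1.8 0;1 12.8 -38.2 1.8 0;1 12.8 -38.2 1.8 0;1 12.8 -38.2 1.8 0;1 0 0 0 0;1 0 0 0 0",
)

```text
clock: 2.77
tool_pos: [0.4546, -0.337, 0.2242]
eef_rot: [0.034, 0.707, -0.035, 0.706]
contact_force: [0.2, 1.5, 0.8]
opening: 1.002
```

Run:
```python
from plant import r, eyes
from h import *
s=r.get_state(); go(s,453.5,-344.3,20,-6.0)
p,d=eyes.snapshot("scene"); cv2.imwrite("pics/s1.png",cv2.resize(p[80:280,150:420],(800,592)))
p,d=eyes.snapshot("top"); cv2.imwrite("pics/t1.png",cv2.resize(p[140:280,300:480],(771,600)))
```

```text
t 2.77 grasp [ 454.4 -337.1   77.2] x [-1.8e-03 -3.0e-04 -1.0e+00] yaw z -5.6 F [0.2 1.5 0.8] op 1.002
turn 0.007 q7 1.5 shift now [57.2 -7.2 -0.1] after turn [57.2 -7.2 -0. ]
```

View pics/s1.png

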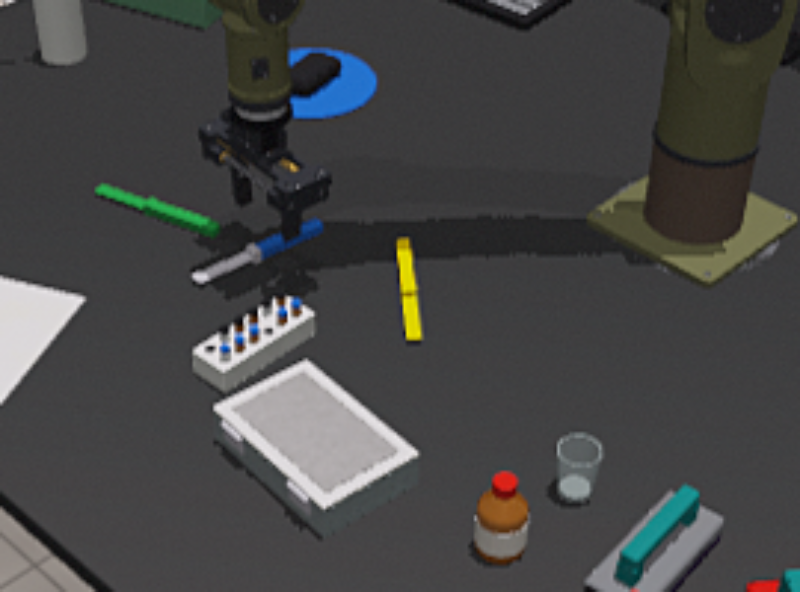

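View pics/t1.png

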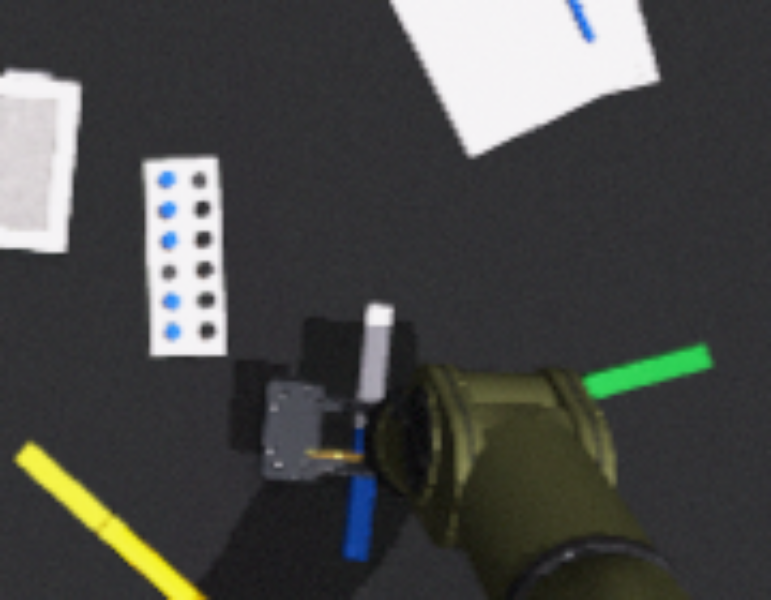

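carry_out(
  targets="0.5 0 -3.6 0 0.007;0.5 0 -3.6 0 0;0.5 10 0 0 0;0.5 12 0 0 0;0.5 12 0 0 0;0.5 10 0 0 0;0.5 6 0 0 0;0.5 4 0 0 0;0.5 0 0 0 0;0.5 0 0 0 0",
)

```text
clock: 3.7
tool_pos: [0.4555, -0.3415, 0.1713]
eef_rot: [0.035, 0.706, -0.035, 0.706]
contact_force: [-0.2, -0.5, 0.3]
opening: 0.499
```

Run:
```python
from plant import r, eyes
from h import *
s=r.get_state(); go(s,453.5,-344.3,21,-6.0)
p,d=eyes.snapshot("scene"); cv2.imwrite("pics/s2.png",cv2.resize(p[100:200,190:320],(780,600)))
```

```text
t 3.7 grasp [ 455.4 -341.5   24.3] x [-2.e-04  2.e-04 -1.e+00] yaw z -5.65 F [-0.2 -0.5  0.3] op 0.499
turn 0.006 q7 1.47 shift now [ 3.3 -3.  -1.6] after turn [ 3.3 -3.  -1.6]
```

View pics/s2.png

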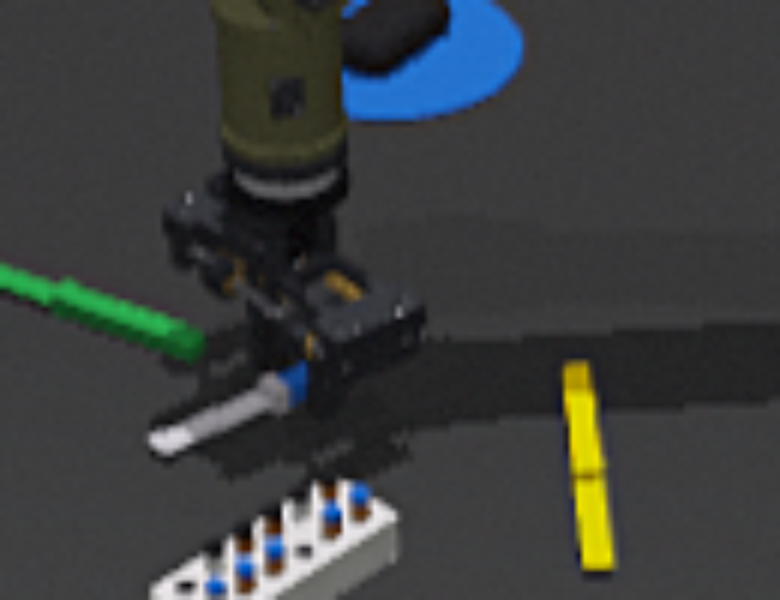

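carry_out(
  targets="0.5 1.5 -3 0 0.006;0.5 1.5 0 0 0;0 0 0 0 0;0 0 0 0 0;0 0 0 0 0;0 0 0 0 0;0 0 0 0 0;0 0 0 0 0;0 0 0 0 0;0 0 0 0 0",
  force=60,
)

```text
clock: 4.58
tool_pos: [0.4552, -0.3446, 0.1686]
eef_rot: [0.037, 0.706, -0.037, 0.706]
contact_force: [0.1, -0.9, 1.2]
opening: 0.199
```

Run:
```python
from plant import r, eyes
from h import *
s=r.get_state(); go(s,453.5,-344.3,120,-6.0)
```

```text
t 4.58 grasp [ 455.2 -344.6   21.6] x [ 1.e-04 -1.e-04 -1.e+00] yaw z -6.0 F [ 0.1 -0.9  1.2] op 0.199
turn -0.0 q7 1.47 shift now [-98.4   0.1  -1.7] after turn [-98.4   0.1  -1.7]
```

carry_out(
  targets="0 -15 0 0 0;0 -30 0 0 0;0 -30 0 0 0;0 -24 0 0 0;0 0 25 0 -0.01;0 0 36 2 0;0 0 36 2 0;0 0 36 2 0;0 0 36 2 0;0 0 36 2 0;0 0 36 2 0;0 0 36 2 0;0 0 36 0 0;0 0 20 0 0;0 0 8 0 0;0 0 0 0 0;0 0 0 0 0",
)

```text
clock: 6.0
tool_pos: [0.5013, -0.0077, 0.2674]
eef_rot: [0.033, 0.707, -0.034, 0.706]
contact_force: [0.1, -0.6, -0.6]
opening: 0.198
```

Run:
```python
from plant import r, eyes
from h import *
C={n:eyes.camera_params(n) for n in("scene","top")}
s=r.get_state(); go(s,469.4,0.4,50.6,-5.4)
for n in("scene","top"):
    p,d=eyes.snapshot(n); cv2.imwrite(f"pics/{n}3.png",p); 
    c=(190,140,330,260) if n=="scene" else (230,130,350,250)
    cv2.imwrite(f"pics/{n}3c.png",cv2.resize(p[c[1]:c[3],c[0]:c[2]],None,fx=5,fy=5))
```

```text
t 6.0 grasp [501.2  -7.9 120.4] x [-9.0e-04 -1.5e-03 -1.0e+00] yaw z -5.48 F [ 0.1 -0.6 -0.6] op 0.198
turn -0.001 q7 0.97 shift now [ 69.8   5.4 -32.4] after turn [ 69.8   5.4 -32.4]
```

View pics/scene3c.png

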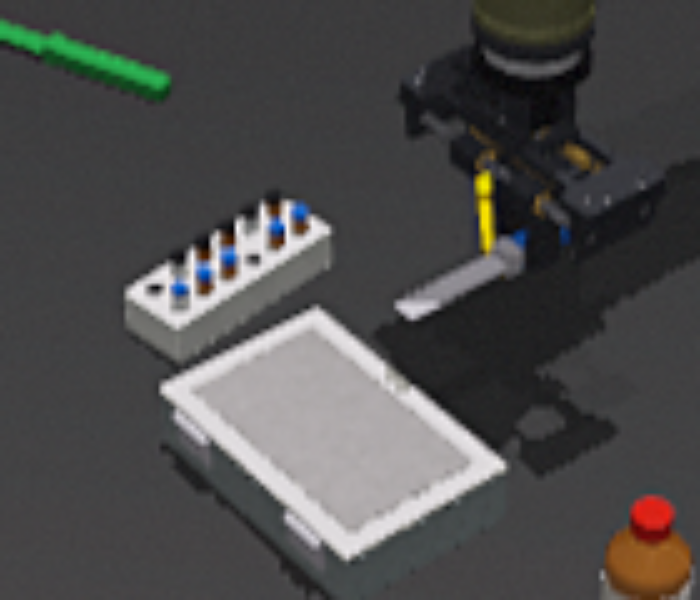

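View pics/top3c.png

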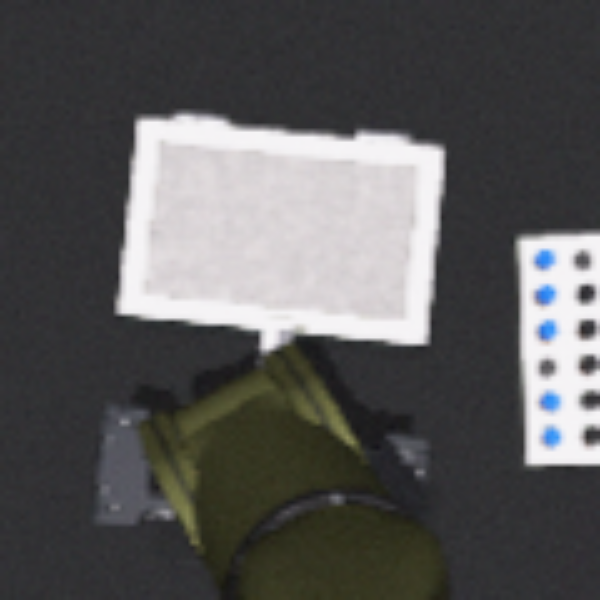

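Run:
```python
from plant import r, eyes
from h import *
C={n:eyes.camera_params(n) for n in("scene","top")}
P=[]
for n in C:
    K,R,t=cam(C[n]); P.append(K@np.c_[R,t])
X=cv2.triangulatePoints(P[0],P[1],np.array([[271.],[201.6]]),np.array([[286.6],[195.3]])).ravel(); print("tip tri",(X[:3]/X[3]*1000).round(1))
s=r.get_state(); M=Ro.from_quat(s["eef_rot"]).as_matrix(); g=s["tool_pos"]+.147*M[:,0]
tip=g+M@np.array([.0136,0,.0975]); print("tip kin",(tip*1000).round(1))
for n in C: print(n,proj(C[n],tip))
# box edges: subpixel edges by fitting lines to threshold crossings in top0
im=cv2.imread("pics/top0.png",0).astype(float)
b=np.array([.9956,-.0941]); n_=np.array([.0941,.9956]); c0=np.array([.666,-.018])
def edge(axis,sgn,half,ts):
    pts=[]
    for t in ts:
        k=np.arange(half-.015,half+.015,.0005)
        xy=(c0+sgn*np.outer(k,axis)+t*(n_ if axis is b else b))
        px=proj(C["top"],np.c_[xy,np.full(len(k),.047)]).astype(np.float32)
        v=cv2.remap(im.astype(np.float32),px[:,:1],px[:,1:],cv2.INTER_LINEAR).ravel()
        i=np.where(v<140)[0]
        if len(i): pts.append(xy[i[0]])
    return np.array(pts)
f=edge(b,-1,.065,np.arange(-.09,.091,.005)); l=edge(n_,1,.1,np.arange(-.055,.056,.005)); rr=edge(n_,-1,.1,np.arange(-.055,.056,.005)); bk=edge(b,1,.065,np.arange(-.02,.021,.004))
for nm,p in(("front",f),("left",l),("right",rr),("back",bk)):
    u=np.linalg.svd(p-p.mean(0))[2][0]; print(nm,(p.mean(0)*1000).round(1),np.degrees(np.arctan2(u[1],u[0])).round(1),"along b",((p.mean(0)-c0)@b*1000).round(1),"along n",((p.mean(0)-c0)@n_*1000).round(1))
```

```text
tip tri [597.2 -20.8 102.8]
tip kin [598.2 -18.8 106.7]
scene [[271.24860495 201.12695566]]
top [[285.98955798 194.80915889]]
front [601.2 -11.9] -95.4 along b -65.1 along n 0.0
left [675.5  82.8] -5.3 along b -0.0 along n 101.2
right [ 656.5 -118.6] -5.5 along b -0.0 along n -101.1
back [732.2 -24.3] -95.4 along b 66.5 along n -0.0
```

carry_out(
  targets="0 0 2.7 -16 -0.001;0 0 2.7 -16 0;0 20 0 0 0;0 20 0 0 0;0 18 0 0 0;0 12 0 0 0;0 0 0 0 0;0 0 0 0 0",
)

```text
clock: 6.77
tool_pos: [0.47, 0.0004, 0.1972]
eef_rot: [0.034, 0.707, -0.034, 0.706]
contact_force: [-0.5, -0.4, -0.7]
opening: 0.194
```

Run:
```python
from plant import r, eyes
from h import *
C={n:eyes.camera_params(n) for n in("scene","top")}
s=r.get_state(); go(s,469.4,0.4,50.6,-5.4)
M=Ro.from_quat(s["eef_rot"]).as_matrix(); g=s["tool_pos"]+.147*M[:,0]
tip=g+M@np.array([.0136,0,.0975]); print("tip kin",(tip*1000).round(1))
for n in("scene","top"):
    p,d=eyes.snapshot(n); cv2.imwrite(f"pics/{n}4.png",p); print(proj(C[n],tip))
    c=(190,140,330,260) if n=="scene" else (230,130,350,250)
    cv2.imwrite(f"pics/{n}4c.png",cv2.resize(p[c[1]:c[3],c[0]:c[2]],None,fx=5,fy=5))
```

```text
t 6.77 grasp [4.698e+02 2.000e-01 5.020e+01] x [-0.0015 -0.0012 -1.    ] yaw z -5.51 F [-0.5 -0.4 -0.7] op 0.194
turn -0.002 q7 0.88 shift now [-0.4  0.1 -0.4] after turn [-0.4  0.1 -0.4]
tip kin [566.8  -9.1  36.5]
[[280.04913715 214.19347198]]
[[282.86396923 206.59920955]]
```

View pics/scene4c.png

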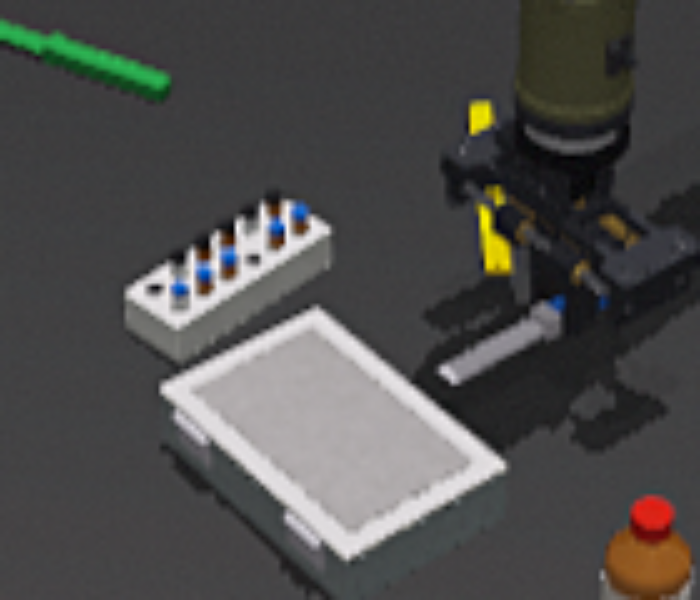

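carry_out(
  targets="0 -0.5 0 12 0;0 0 0 12 0;0 0 0 6 0;0 0 0 4 0;0 0 0 4 0;0 0 0 0 0",
)

```text
clock: 7.37
tool_pos: [0.5085, -0.0019, 0.1983]
eef_rot: [0.033, 0.706, -0.033, 0.707]
contact_force: [-0.4, -0.5, 0.1]
opening: 0.198
```

carry_out(
  targets="0 0 0 4 0;0 0 0 4 0;0 0 0 4 0;0 0 0 5 0;0 0 0 5 0;0 0 0 0 0;0 0 0 0 0",
)

```text
clock: 7.95
tool_pos: [0.5302, -0.0037, 0.198]
eef_rot: [0.033, 0.706, -0.033, 0.706]
contact_force: [-0.3, 0.2, -0.5]
opening: 0.2
```

```bash
cat > st.py <<'E'
from plant import r, eyes
from h import *
import sys
C={n:eyes.camera_params(n) for n in("scene","top")}
s=r.get_state(); go(s,None,None,None)
M=Ro.from_quat(s["eef_rot"]).as_matrix(); g=s["tool_pos"]+.147*M[:,0]
tip=g+M@np.array([.0136,0,.0975]); 
h=np.array([731.4,-24.2]); b=np.array([.9956,-.0941])
print("tip",(tip*1000).round(1),"rel hinge along b",((tip[:2]*1000-h)@b).round(1),"lat",((tip[:2]*1000-h)@np.array([.0941,.9956])).round(1),"mom",np.round(s["moment"],2))
if len(sys.argv)>1:
  for n in("scene","top"):
    p,d=eyes.snapshot(n); np.save(f"{n}.npy",d)
    c=(190,140,330,260) if n=="scene" else (230,130,350,250)
    cv2.imwrite(f"pics/{n}{sys.argv[1]}c.png",cv2.resize(p[c[1]:c[3],c[0]:c[2]],None,fx=5,fy=5)); cv2.imwrite(f"pics/{n}{sys.argv[1]}.png",p)
E
python3 st.py 5
```

```text
t 7.95 grasp [530.3  -3.7  51. ] x [ 3.e-04  2.e-04 -1.e+00] yaw z -5.39 F [-0.3  0.2 -0.5] op 0.2
tip [627.3 -12.9  37.4] rel hinge along b -104.7 lat 1.5 mom [ 0.02 -0.03 -0.02]
```

View pics/scene5c.png

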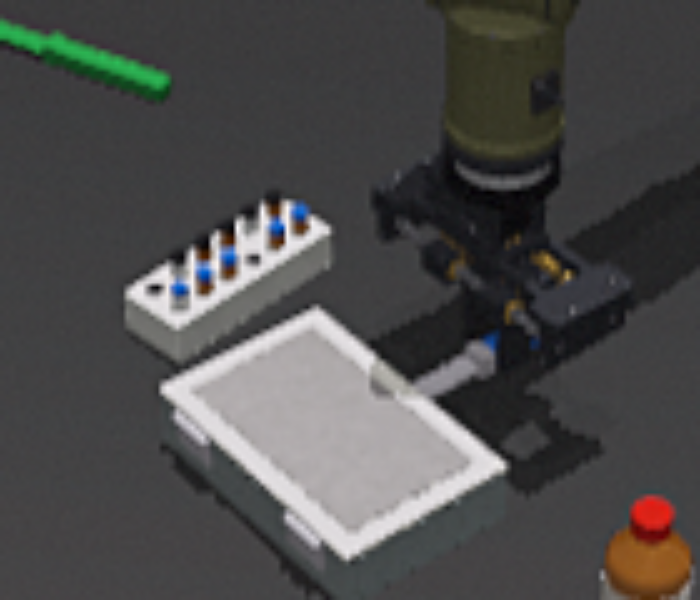

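carry_out(
  targets="0 -3 0 0 0;0 -4 0 0 0;0 -5 0 0.2 0;0 -5 0 0.6 0;0 -5 0 0.8 0;0 -4 0 0.8 0;0 0 0 0 0",
)

```text
clock: 8.63
tool_pos: [0.5322, -0.004, 0.2248]
eef_rot: [0.033, 0.706, -0.033, 0.706]
contact_force: [-1.2, -0.1, -3.3]
opening: 0.196
```

```bash
python3 st.py 6
```

```text
t 8.63 grasp [532.2  -4.   77.8] x [ 0.  0. -1.] yaw z -5.38 F [-1.2 -0.1 -3.3] op 0.196
tip [629.2 -13.1  64.2] rel hinge along b -102.8 lat 1.4 mom [0.08 0.55 0.01]
```

View pics/scene6c.png

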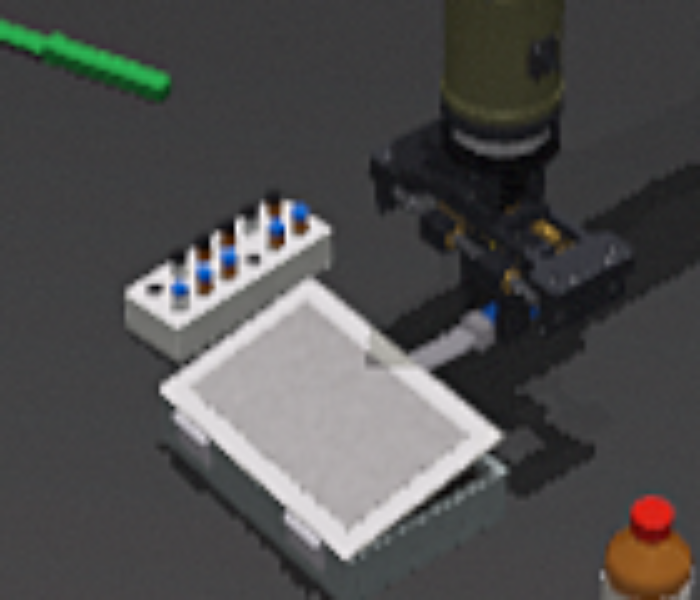

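carry_out(
  targets="0 -10.1 0 2.6 0;0 -9.9 0 3.6 0;0 -9.4 0 4.6 0;0 -9 0 5.4 0;0 0 0 0 0",
)

```text
clock: 9.15
tool_pos: [0.5499, -0.0056, 0.2636]
eef_rot: [0.034, 0.705, -0.033, 0.708]
contact_force: [0.7, -0.2, -0.8]
opening: 0.197
```

carry_out(
  targets="0 -8.3 0 6.4 0;0 -7.7 0 7.1 0;0 -6.9 0 7.9 0;0 -6.2 0 8.6 0;0 0 0 0 0",
)

```text
clock: 9.57
tool_pos: [0.5796, -0.0084, 0.2919]
eef_rot: [0.034, 0.705, -0.033, 0.707]
contact_force: [-0.1, -0.1, -0.9]
opening: 0.199
```

```bash
python3 st.py 7
```

```text
t 9.57 grasp [580.   -8.4 144.9] x [ 2.9e-03  4.0e-04 -1.0e+00] yaw z -5.42 F [-0.1 -0.1 -0.9] op 0.199
tip [677.1 -17.6 131.6] rel hinge along b -54.7 lat 1.5 mom [-0.03  0.04 -0.06]
```

View pics/scene7c.png

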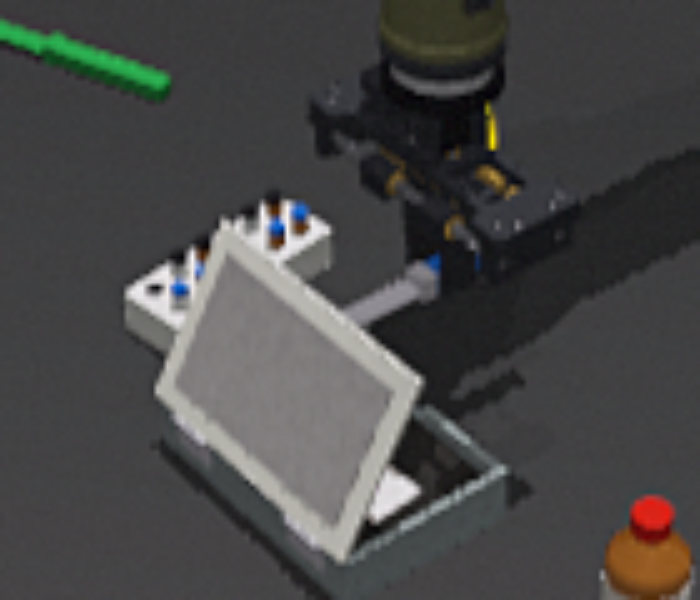

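carry_out(
  targets="0 -4 0 7 0;0 -4.3 0 9.6 0;0 -3.3 0 9.9 0;0 -2.3 0 10.3 0;0 -1.2 0 10.4 0;0 -0.3 0 10.5 0;0 0 0 0 0",
)

```text
clock: 10.25
tool_pos: [0.637, -0.0139, 0.3066]
eef_rot: [0.033, 0.706, -0.033, 0.707]
contact_force: [0.1, -0.0, -0.6]
opening: 0.197
```

```bash
python3 st.py 8
```

```text
t 10.25 grasp [637.2 -13.8 159.6] x [ 1.3e-03  2.0e-04 -1.0e+00] yaw z -5.4 F [ 0.1 -0.  -0.6] op 0.197
tip [734.3 -23.  146.1] rel hinge along b 2.8 lat 1.5 mom [ 0.01 -0.02  0.03]
```

View pics/scene8c.png

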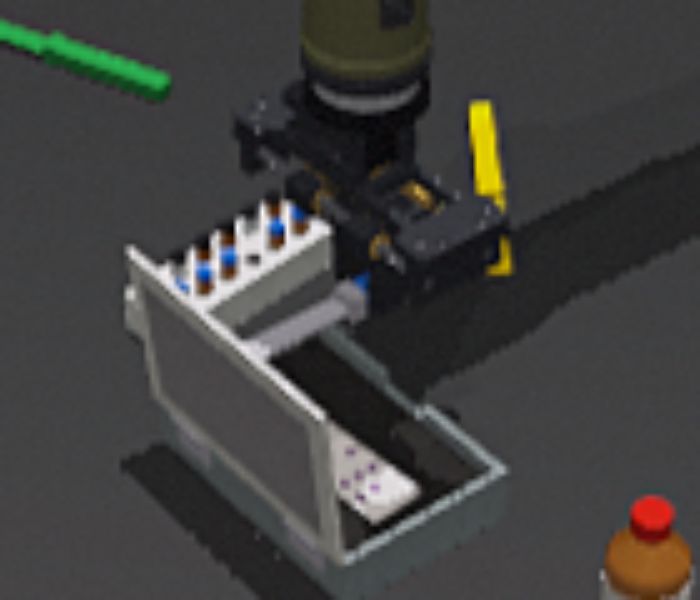

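carry_out(
  targets="0 0.9 0 10.4 0;0 1.8 0 10.4 0;0 2.9 0 10 0;0 3.9 0 9.8 0;0 1.5 0 3.5 0;0 0 0 0 0;0 0 0 0 0",
)

```text
clock: 10.93
tool_pos: [0.6794, -0.0177, 0.2959]
eef_rot: [0.033, 0.706, -0.033, 0.706]
contact_force: [-0.8, -0.4, -0.9]
opening: 0.196
```

```bash
python3 st.py 9
```

```text
t 10.93 grasp [679.4 -17.7 148.9] x [ 0.e+00  1.e-04 -1.e+00] yaw z -5.36 F [-0.8 -0.4 -0.9] op 0.196
tip [776.4 -26.8 135.3] rel hinge along b 45.1 lat 1.7 mom [ 0.05 -0.05 -0.  ]
```

View pics/scene9c.png

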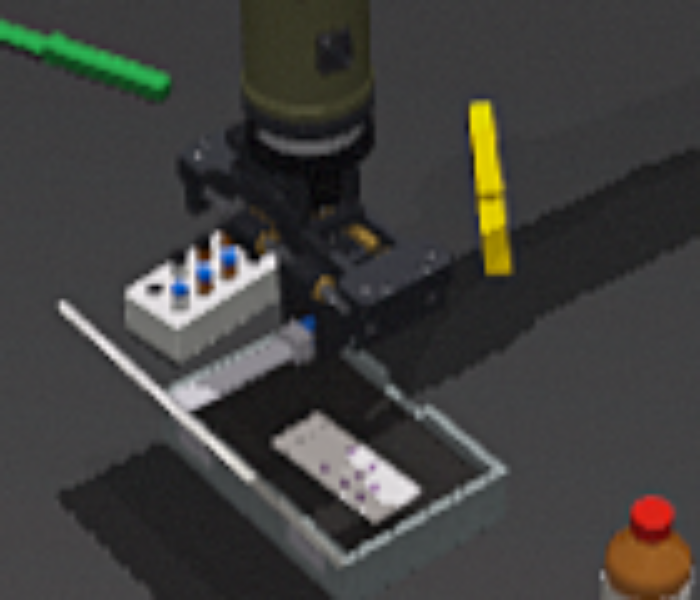

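carry_out(
  targets="0 0 0 -8 0;0 0 0 -24 0;0 0 0 -36 0;0 0 0 -36 0;0 0 10 -36 0;0 0 15 -36 0;0 0 15 -36 0;0 10 12 -24 0;0 20 3 -6 0;0 30 0 0 0;0 30 0 0 0;0 18 0 0 0;0 10 0 0 0;0 0 0 0 0;0 0 0 0 0",
)

```text
clock: 12.28
tool_pos: [0.4471, 0.0599, 0.1921]
eef_rot: [0.032, 0.708, -0.033, 0.705]
contact_force: [-0.4, -0.5, 0.3]
opening: 0.195
```

```bash
python3 st.py 10
```

```text
t 12.28 grasp [446.6  59.7  45.1] x [-0.0035 -0.0016 -1.    ] yaw z -5.33 F [-0.4 -0.5  0.3] op 0.195
tip [543.6  50.6  31.2] rel hinge along b -194.0 lat 56.8 mom [-0.   -0.04  0.03]
```

View pics/scene10.png

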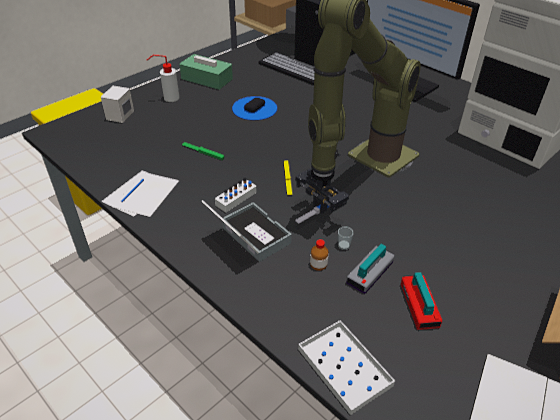

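View pics/top10.png

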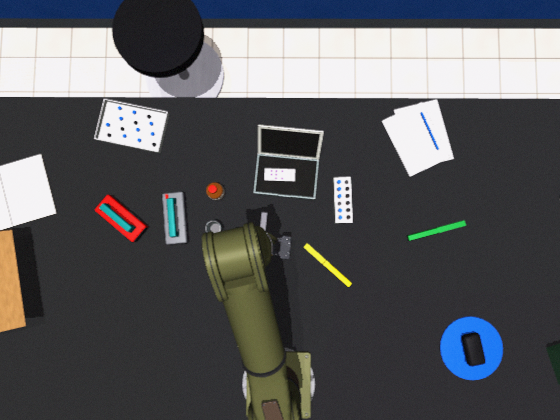

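carry_out(
  targets="0 5 0 -10 0;0 5 0 -10 0;0 5 0 0 0;0 4 0 0 0;0 0 0 0 0;0 0 0 0 0",
)

```text
clock: 12.88
tool_pos: [0.441, 0.0601, 0.1814]
eef_rot: [0.031, 0.71, -0.035, 0.703]
contact_force: [1.3, -0.2, -0.6]
opening: 0.196
```

```bash
python3 st.py
```

```text
t 12.88 grasp [439.5  59.3  34.4] x [-0.0103 -0.0052 -0.9999] yaw z -5.37 F [ 1.3 -0.2 -0.6] op 0.196
tip [536.4  50.1  19.8] rel hinge along b -201.1 lat 55.6 mom [0.01 0.01 0.04]
```

carry_out(
  targets="0 0 0 8 0;0 0 0 8 0;0 0 0 4 0;0 0 0 0 0;0 0 0 0 0",
)

```text
clock: 13.3
tool_pos: [0.4588, 0.0582, 0.1809]
eef_rot: [0.032, 0.709, -0.035, 0.704]
contact_force: [-0.7, -0.1, -0.9]
opening: 0.197
```

```bash
python3 st.py; python3 -c "
from plant import r; print(r.get_state()['q'])"
```

```text
t 13.3 grasp [457.7  57.5  33.9] x [-0.0069 -0.005  -1.    ] yaw z -5.44 F [-0.7 -0.1 -0.9] op 0.197
tip [554.7  48.2  19.6] rel hinge along b -182.7 lat 55.4 mom [ 0.04 -0.   -0.04]
[-0.1129491   0.92592822 -0.18522884  2.17819447  1.23181484  0.16028982
  0.02182024]
```

carry_out(
  targets="0 4 0 0 0;0 4 0 0 0;0 2.5 0 0 0;0 0 0 0 0;0 0 0 0 0",
)

```text
clock: 13.72
tool_pos: [0.4582, 0.0586, 0.17]
eef_rot: [0.031, 0.709, -0.035, 0.704]
contact_force: [0.1, 0.0, -0.6]
opening: 0.197
```

```bash
python3 st.py
```

```text
t 13.72 grasp [457.1  57.7  23. ] x [-0.0079 -0.0063 -0.9999] yaw z -5.33 F [ 0.1  0.  -0.6] op 0.197
tip [554.   48.5   8.7] rel hinge along b -183.4 lat 55.7 mom [-0.02 -0.05  0.01]
```

carry_out(
  targets="0 1 0 0 0;0 0.5 0 0 0;0 0 0 0 0;0.15 0 0 0 0;0.3 0 0 0 0;0.45 0 0 0 0;0.5 0 0 0 0;0.5 0 0 0 0;0.5 0 0 0 0",
)

```text
clock: 14.47
tool_pos: [0.4587, 0.0584, 0.1683]
eef_rot: [0.031, 0.709, -0.035, 0.704]
contact_force: [-0.3, -0.8, 0.1]
opening: 0.499
```

```bash
python3 st.py 11
```

```text
t 14.47 grasp [457.6  57.5  21.3] x [-0.0072 -0.0057 -1.    ] yaw z -5.37 F [-0.3 -0.8  0.1] op 0.499
tip [554.6  48.3   7.1] rel hinge along b -182.8 lat 55.6 mom [ 0.06 -0.03  0.01]
```

View pics/scene11c.png

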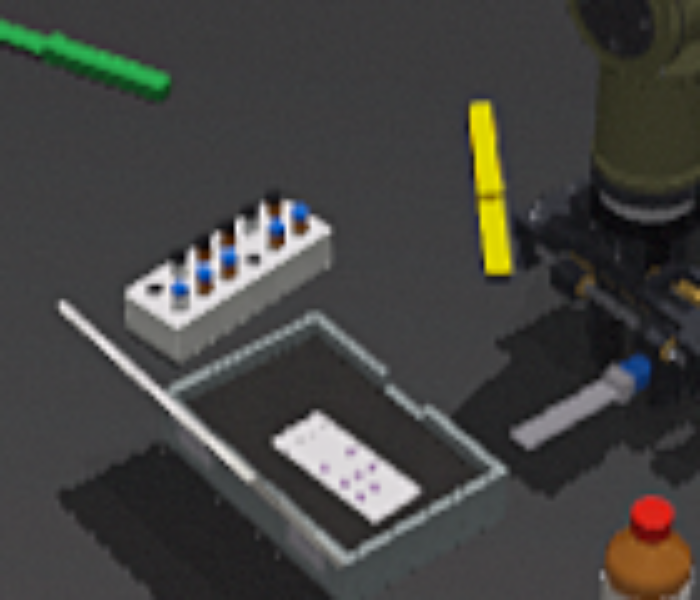

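carry_out(
  targets="0.5 -15 0 0 0;0.5 -30 0 0 0;0.5 -38 0 0 0;0.5 -38 0 0 0;0.5 -29 0 4 0;0.5 0 10 5 0;0.5 0 0 0 0",
)

```text
clock: 15.15
tool_pos: [0.471, 0.0695, 0.3199]
eef_rot: [0.032, 0.707, -0.034, 0.706]
contact_force: [0.9, 0.6, -0.5]
opening: 0.502
```

```bash
python3 st.py 12
python3 - <<'E'
from plant import r, eyes
from h import *
C={n:eyes.camera_params(n) for n in("scene","top")}
def roi(m,x0,y0,x1,y1):
    o=np.zeros_like(m); o[y0:y1,x0:x1]=m[y0:y1,x0:x1]; return o
for n,b in (("top",(258,162,310,190)),("scene",(243,218,278,247))):
    im=cv2.imread(f"pics/{n}12.png"); V=im.min(2)
    cv2.imwrite(f"pics/{n}12m.png",cv2.resize(im[b[1]:b[3],b[0]:b[2]],None,fx=12,fy=12,interpolation=cv2.INTER_NEAREST))
    for th in (80,110,140):
        m=roi((V>th),*b).astype(np.uint8); m=cv2.morphologyEx(m,cv2.MORPH_CLOSE,np.ones((3,3),np.uint8)); print(n,th,rect(C[n],m,.030))
s=r.get_state(); go(s,528,345.5,180,5.8); print(s["q"])
E
```

```text
t 15.15 grasp [470.7  69.1 172.9] x [-0.0019 -0.0027 -1.    ] yaw z -5.39 F [ 0.9  0.6 -0.5] op 0.502
tip [567.8  59.9 159.1] rel hinge along b -170.8 lat 68.4 mom [ 0.01 -0.01  0.01]
top 80 {'rc': (672.9, 2.9), 'wh': (101.8, 43.0), 'ang': -89.6, 'cen': array([673.9,   2.1]), 'pca': np.float64(88.9), 'n': 425, 'pmean': array([673.9,   2.1])}
top 110 {'rc': (674.0, 3.4), 'wh': (102.2, 42.3), 'ang': 88.3, 'cen': array([674.1,   4.2]), 'pca': np.float64(88.8), 'n': 401, 'pmean': array([674.1,   4.2])}
top 140 {'rc': (674.5, 2.9), 'wh': (101.8, 39.7), 'ang': -89.6, 'cen': array([673.7,   4.8]), 'pca': np.float64(89.1), 'n': 388, 'pmean': array([673.7,   4.8])}
scene 80 {'rc': (674.6, 9.7), 'wh': (124.6, 44.1), 'ang': 88.6, 'cen': array([675.1,   9. ]), 'pca': np.float64(87.4), 'n': 358, 'pmean': array([675. ,   8.6])}
scene 110 {'rc': (674.3, 9.8), 'wh': (120.2, 43.7), 'ang': 88.3, 'cen': array([674.9,   9.4]), 'pca': np.float64(87.0), 'n': 343, 'pmean': array([674.8,   9. ])}
scene 140 {'rc': (674.4, 9.8), 'wh': (120.2, 42.3), 'ang': 88.3, 'cen': array([674.7,   5.3]), 'pca': np.float64(87.0), 'n': 308, 'pmean': array([674.6,   5. ])}
t 15.25 grasp [468.1  67.2 170.6] x [-0.0081 -0.0064 -0.9999] yaw z -5.35 F [-0.1  0.4 -0.9] op 0.5
turn -0.195 q7 0.45 shift now [-11.6 282.6  33.6] after turn [-11.6 270.7  87.6]
[ 0.15562157  0.71507222 -0.64654054  2.07655574  0.76391048  0.61268275
  0.44614225]
```

View pics/top12m.png

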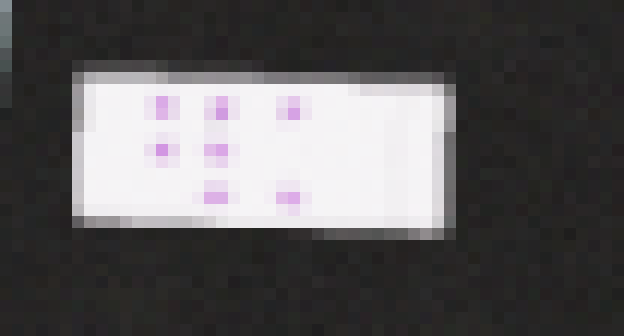

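View pics/scene12.png

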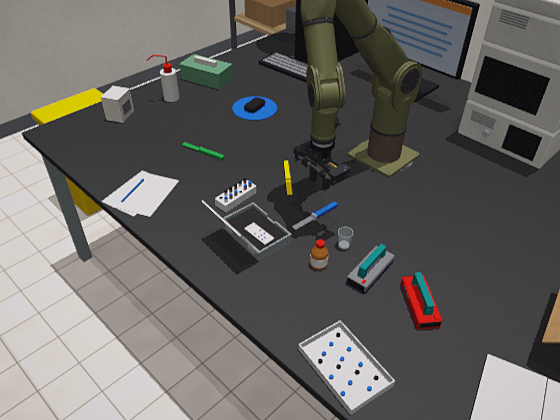

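carry_out(
  targets="0.6 -5.8 0 0 -0.098;0.6 -5.8 0 0 -0.097;0.6 0 25.7 8.6 0;0.6 0 35 11 0;0.6 0 35 11 0;0.6 0 35 11 0;0.6 0 35 11 0;0.6 0 35 11 0;0.6 0 35 12 0;0.6 0 25 8 0;0.6 0 10 4 0;0.6 0 0 0 0;0.6 0 0 0 0",
)

```text
clock: 16.33
tool_pos: [0.5287, 0.3463, 0.3257]
eef_rot: [-0.039, 0.71, 0.033, 0.703]
contact_force: [-0.3, 0.1, 0.3]
opening: 0.6
```

Run:
```python
from plant import r, eyes
from h import *
C={n:eyes.camera_params(n) for n in("scene","top")}
im=cv2.imread("pics/top12.png").min(2).astype(float)
# weighted plate
w=np.zeros_like(im); w[164:186,260:300]=np.clip((im[164:186,260:300]-40)/160,0,1)
ys,xs=np.nonzero(w>0.15); W=w[ys,xs]; P=rays(C["top"],np.c_[xs,ys],.030)[:,:2]*1000
m=(P*W[:,None]).sum(0)/W.sum(); ev=np.linalg.eigh(np.cov(P.T,aweights=W)); u=ev[1][:,1]; print("plate",m,np.degrees(np.arctan2(u[1],u[0]))%180,np.sqrt(ev[0]*12))
# corner lines of lamp in top0
im0=cv2.imread("pics/top0.png"); 
s=r.get_state(); go(s,528,345.5,68,5.8)
p,d=eyes.snapshot("scene"); cv2.imwrite("pics/s13.png",cv2.resize(p[200:320,320:460],(700,600)))
```

```text
plate [673.74265842   3.35992963] 88.82585157859242 [ 42.10192937 103.33064228]
t 16.33 grasp [527.3 344.9 178.7] x [-0.0096 -0.0093 -0.9999] yaw z 5.89 F [-0.3  0.1  0.3] op 0.6
turn 0.002 q7 0.44 shift now [110.7   1.4   2. ] after turn [110.7   1.4   2. ]
```

View pics/s13.png

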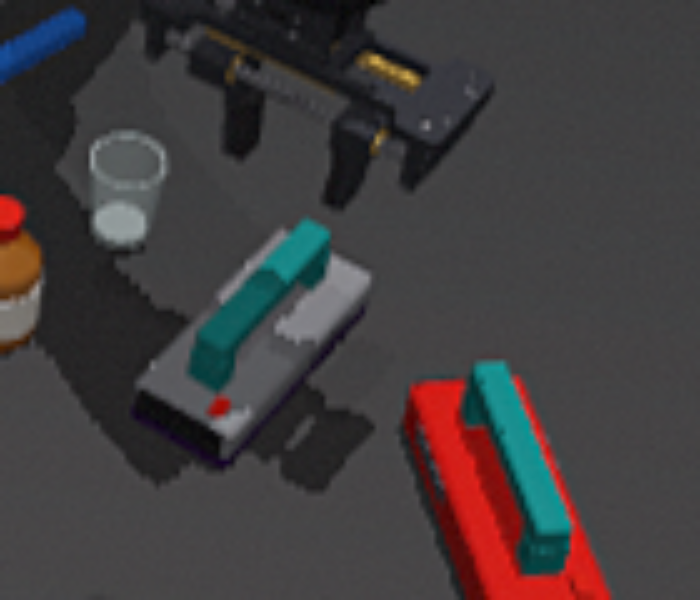

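carry_out(
  targets="0.6 15 1.2 1 0;0.6 25 1.2 1 0;0.6 25 0 0 0;0.6 20 0 0 0;0.6 12 0 0 0;0.6 7 0 0 0;0.6 4 0 0 0;0.6 0 0 0 0;0.6 0 0 0 0",
)

```text
clock: 17.13
tool_pos: [0.5307, 0.3487, 0.2205]
eef_rot: [-0.037, 0.708, 0.034, 0.704]
contact_force: [0.1, 0.4, -0.0]
opening: 0.6
```

Run:
```python
from plant import r, eyes
from h import *
s=r.get_state(); go(s,528,346,70,5.8)
p,d=eyes.snapshot("scene"); cv2.imwrite("pics/s14.png",cv2.resize(p[200:320,320:460],(700,600)))
```

```text
t 17.13 grasp [529.8 348.   73.5] x [-0.0063 -0.0048 -1.    ] yaw z 5.79 F [ 0.1  0.4 -0. ] op 0.6
turn -0.0 q7 0.35 shift now [ 3.6 -1.8 -1.9] after turn [ 3.6 -1.8 -1.9]
```

View pics/s14.png

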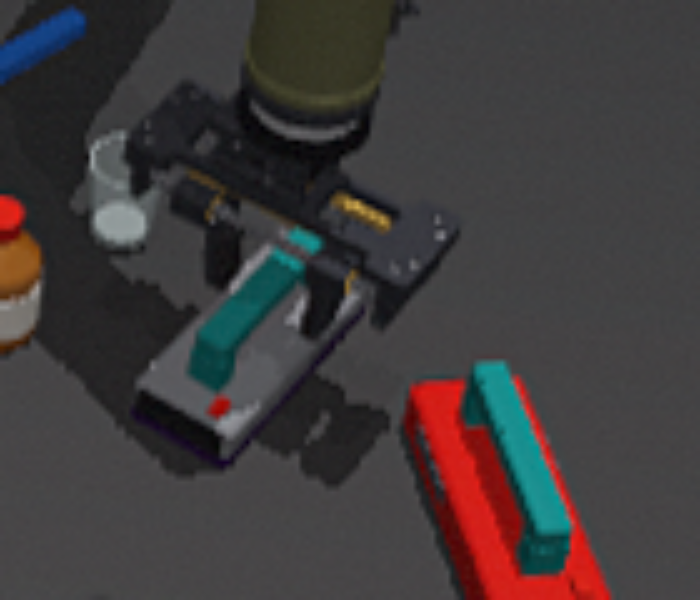

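carry_out(
  targets="0.6 3.5 -1.8 -1.9 0;0.6 0 0 0 0;0.4 0 0 0 0;0.3 0 0 0 0;0 0 0 0 0;0 0 0 0 0;0 0 0 0 0;0 0 0 0 0;0 0 0 0 0;0 0 0 0 0",
  force=60,
)

```text
clock: 18.02
tool_pos: [0.5289, 0.3459, 0.2164]
eef_rot: [-0.038, 0.709, 0.033, 0.704]
contact_force: [0.5, -3.4, 2.2]
opening: 0.245
```

Run:
```python
from plant import r, eyes
from h import *
s=r.get_state(); go(s,528,346,70,5.8)
```

```text
t 18.02 grasp [527.9 344.8  69.4] x [-0.007  -0.0073 -0.9999] yaw z 5.78 F [ 0.5 -3.4  2.2] op 0.245
turn -0.0 q7 0.34 shift now [-0.6  1.2  0.2] after turn [-0.6  1.2  0.2]
```

carry_out(
  targets="0 -5 0 0 0;0 -10 0 0 0;0 -25 0 0 0;0 -35 0 0 0;0 -35 0 0 0;0 -25 0 0 0;0 -10 0 0 0;0 0 0 0 0;0 0 0 0 0",
)

```text
clock: 18.77
tool_pos: [0.5295, 0.3471, 0.3606]
eef_rot: [-0.038, 0.709, 0.034, 0.703]
contact_force: [-1.0, -2.1, -4.7]
opening: 0.24
```

Run:
```python
from plant import r, eyes
from h import *
s=r.get_state(); go(s,673.7,3.4,215,88.8); print(s['q'],s['moment'])
for n in("scene","top"):
    p,d=eyes.snapshot(n); cv2.imwrite(f"pics/{n}15.png",p)
```

```text
t 18.77 grasp [528.3 346.2 213.6] x [-0.0078 -0.0065 -0.9999] yaw z 5.82 F [-1.  -2.1 -4.7] op 0.24
turn -1.448 q7 0.47 shift now [-3.000e-01 -3.558e+02  1.099e+02] after turn [-3.000e-01 -1.525e+02 -3.397e+02]
[-0.27074246  0.84190208 -0.73975404  1.56206188  0.637327    1.00309295
  0.47079012] [ 0.04742413 -0.0427584  -0.01170319]
```

View pics/scene15.png

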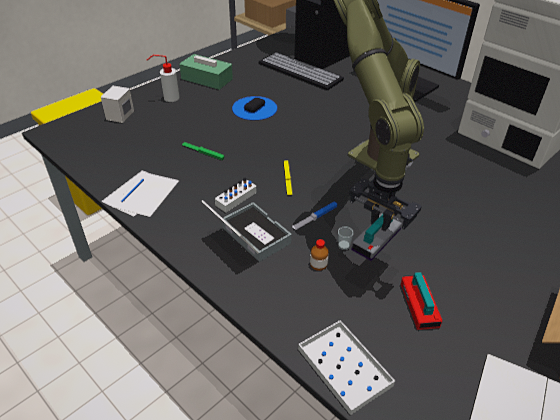

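View pics/top15.png

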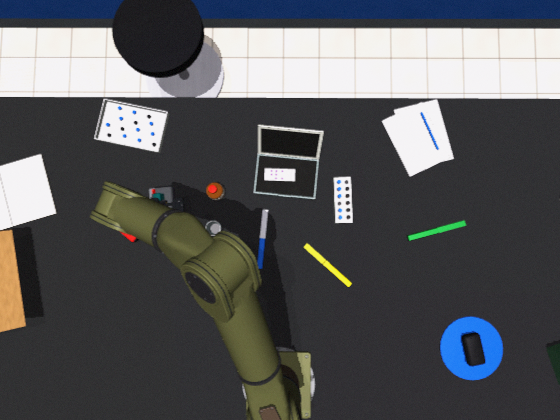

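carry_out(
  targets="0 0 0 0 -0.05;0 0 0 0 -0.1;0 0 0 0 -0.1;0 0 0 0 -0.1;0 0 0 0 -0.1;0 0 0 0 -0.05;0 0 0 0 0",
)

```text
clock: 19.45
tool_pos: [0.5296, 0.3468, 0.3589]
eef_rot: [-0.211, 0.68, 0.208, 0.671]
contact_force: [0.2, -0.5, -3.8]
opening: 0.243
```

Run:
```python
from plant import r, eyes
from h import *
s=r.get_state(); go(s,673.7,3.4,215,88.8); print(s['q'],s['moment'])
```

```text
t 19.45 grasp [528.  345.6 211.9] x [-0.0105 -0.0079 -0.9999] yaw z 34.53 F [ 0.2 -0.5 -3.8] op 0.243
turn -0.947 q7 0.9 shift now [  -1.9 -364.5  -74. ] after turn [  -1.9 -152.8 -339.1]
[-0.21701389  0.88151027 -0.86291996  1.55927512  0.73136255  1.0642002
  0.89752198] [0.01797567 0.03606028 0.04482425]
```

carry_out(
  targets="0 0 0 0 0.05;0 0 0 0 0.12;0 0 0 0 0.12;0 0 0 0 0.12;0 0 0 0 0.12;0 0 0 0 0.12;0 0 0 0 0.12;0 0 0 0 0.12;0 0 0 0 0.12;0 0 0 0 0.12;0 0 0 0 0.12;0 0 0 0 0.12;0 0 0 0 0.12;0 0 0 0 0.12;0 0 0 0 0.12;0 0 0 0 0.12;0 0 0 0 0.12;0 0 0 0 0.12;0 0 0 0 0.07;0 0 0 0 0.034",
)

```text
clock: 21.12
tool_pos: [0.5292, 0.3475, 0.36]
eef_rot: [-0.502, -0.494, 0.511, -0.493]
contact_force: [-0.2, -0.6, -4.4]
opening: 0.242
```

Run:
```python
from plant import r, eyes
from h import *
s=r.get_state(); go(s,673.7,3.4,215,-91.2); print(s['q'],s['moment'])
p,d=eyes.snapshot("scene"); cv2.imwrite("pics/s16.png",cv2.resize(p[180:300,300:440],(700,600)))
```

```text
t 21.12 grasp [527.9 346.4 213. ] x [-0.009  -0.0072 -0.9999] yaw z -91.51 F [-0.2 -0.6 -4.4] op 0.242
turn -0.005 q7 -0.91 shift now [ -0.9 154.8 339.1] after turn [ -0.9 153.  339.9]
[-0.49962972  0.76144589 -0.28441977  1.57540352  0.25926904  0.8537846
 -0.90932975] [-0.07620415  0.0406043  -0.01677631]
```

View pics/s16.png

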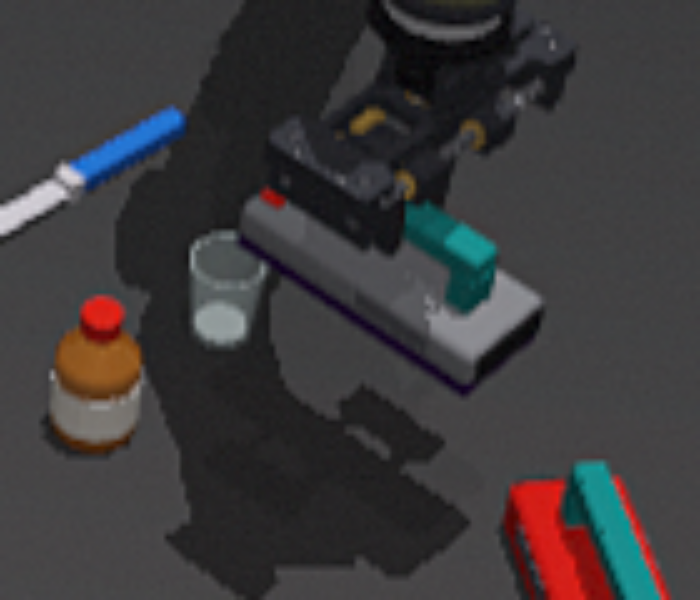

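carry_out(
  targets="0 0 6 14 -0.005;0 0 13 29 0;0 0 15 33 0;0 0 15 33 0;0 0 15 33 0;0 0 15 33 0;0 0 15 33 0;0 0 15 33 0;0 0 15 33 0;0 0 13 29 0;0 0 10 22 0;0 0 5 11 0;0 0 1 3 0;0 0 0 0 0;0 0 0 0 0",
)

```text
clock: 22.42
tool_pos: [0.6763, 0.0086, 0.3619]
eef_rot: [-0.501, -0.498, 0.506, -0.495]
contact_force: [-0.3, 0.5, -3.7]
opening: 0.242
```

Run:
```python
from plant import r, eyes
from h import *
s=r.get_state(); go(s,673.7,3.4,134.4,-91.2); print(s['q'],s['moment'])
for n in("scene","top"):
    p,d=eyes.snapshot(n); cv2.imwrite(f"pics/{n}17.png",p)
    c=(190,140,330,260) if n=="scene" else (230,110,350,230)
    cv2.imwrite(f"pics/{n}17c.png",cv2.resize(p[c[1]:c[3],c[0]:c[2]],None,fx=5,fy=5))
```

```text
t 22.42 grasp [675.    8.1 214.9] x [-0.0086 -0.0032 -1.    ] yaw z -90.8 F [-0.3  0.5 -3.7] op 0.242
turn 0.007 q7 -0.34 shift now [80.5 -0.5  4.4] after turn [80.5 -0.5  4.4]
[ 0.0863775   0.82135112 -0.33447303  1.42710614  0.30163452  0.95287282
 -0.34064481] [0.00998061 0.06220029 0.01181047]
```

View pics/scene17c.png

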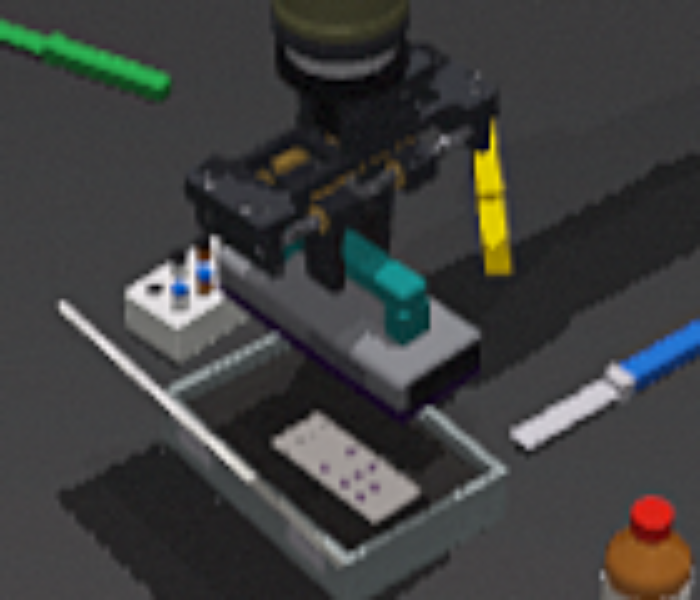

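View pics/top17c.png

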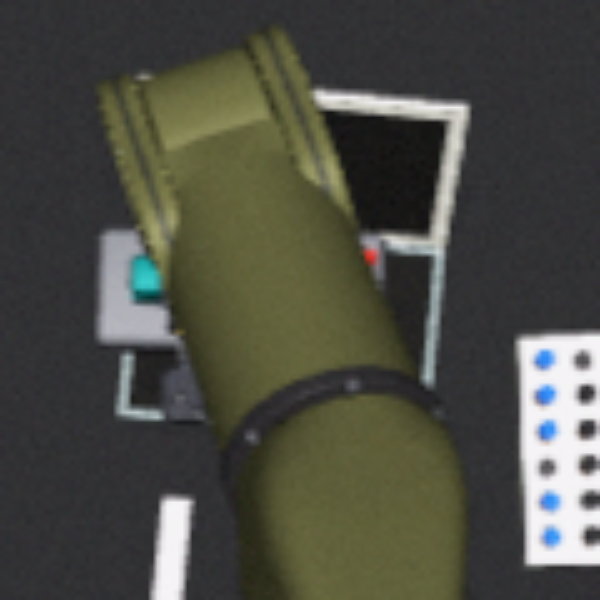

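Run:
```python
from plant import r, eyes
from h import *
c=eyes.camera_params("top")
p=cv2.imread("pics/top17.png")
print(p[160,243:256].mean(1).astype(int)); print(p[163,300:312].mean(1).astype(int)); print(p[165,243:256].mean(1).astype(int))
for col in (253,256): print(p[150:185,col].mean(1).astype(int))
cv2.imwrite("pics/t17z.png",cv2.resize(p[150:185,242:315],None,fx=10,fy=10,interpolation=cv2.INTER_NEAREST))
```

```text
[ 49  52  50  50  51  50  63 122 158 165 167 168 167]
[ 62  60  52  44  89 126  96  41  35  34  36  37]
[ 51  49  49  48  47  48  75 136 170 175 171 172 149]
[ 48  51  48  50  51  65 128 160 164 165 167 168 167 170 172 171 176 174
 177 178 178 180 180 179 183 185 182 162 111  47  52  46  50  51  50]
[ 72  66  58  54  46  61 131 158 164 168 163 137 119 123 129 129 121 122
 121 135 141 179 181 180 183 183 179 162 115  44  72 133 109 107 103]
```

View pics/t17z.png

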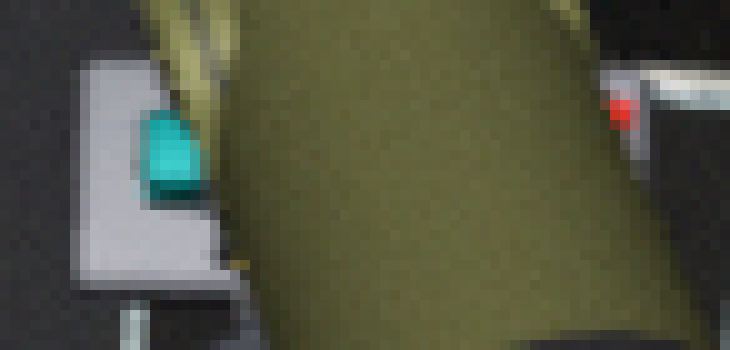

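Run:
```python
from plant import r, eyes
from h import *
c=eyes.camera_params("top")
z=.1795
a=rays(c,[[249.8,163],[306.3,163],[253,155.8],[253,177.3],[256,155.8]],z)*1000; print(a.round(1), "centre y",(a[0,1]+a[1,1])/2,"len",a[0,1]-a[1,1],"cx at left",(a[2,0]+a[3,0])/2)
s=r.get_state(); go(s,None,None,None)
M=Ro.from_quat(s["eef_rot"]).as_matrix()
print(proj(c,[[.6737,.0034,.03]]))
```

```text
[[684.3  89.  179.5]
 [685.4 -77.7 179.5]
 [705.9  79.9 179.5]
 [641.8  79.  179.5]
 [706.   71.  179.5]] centre y 5.685013633016325 len 166.6809466911386 cx at left 673.8660926568664
t 22.52 grasp [675.2   8.4 215.2] x [-0.008  -0.0036 -1.    ] yaw z -90.74 F [ 0.2 -0.5 -3.4] op 0.239
[[279.3123482  174.23384843]]
```

Run:
```python
from plant import r, eyes
from h import *
s=r.get_state(); go(s,675.5,5.7,135,-91.3)
a=Ro.from_quat([-0.038,0.709,0.033,0.704]).as_matrix(); M=Ro.from_quat(s["eef_rot"]).as_matrix()
print("lamp up est",(M@a.T)[:,2].round(4))
```

```text
t 22.52 grasp [675.2   8.4 215.2] x [-0.008  -0.0036 -1.    ] yaw z -90.74 F [ 0.2 -0.5 -3.4] op 0.239
turn 0.01 q7 -0.34 shift now [80.2  1.   2.4] after turn [80.2  1.   2.4]
lamp up est [0.0014 0.0111 0.9999]
```

carry_out(
  targets="0 10 0.5 1.2 0.01;0 20 0.5 1.2 0;0 20 0 0 0;0 15 0 0 0;0 10 0 0 0;0 5 0 0 0;0 0 0 0 0;0 0 0 0 0",
)

```text
clock: 23.18
tool_pos: [0.6776, 0.0034, 0.2826]
eef_rot: [-0.504, -0.494, 0.51, -0.493]
contact_force: [-0.1, -0.6, -3.7]
opening: 0.242
```

Run:
```python
from plant import r, eyes
from h import *
s=r.get_state(); go(s,675.5,5.7,115.9,-91.3)
a=Ro.from_quat([-0.038,0.709,0.033,0.704]).as_matrix(); M=Ro.from_quat(s["eef_rot"]).as_matrix()
print("lamp up est",(M@a.T)[:,2].round(4))
for n in("scene","top"):
    p,d=eyes.snapshot(n); cv2.imwrite(f"pics/{n}18.png",p); np.save(n+"18.npy",d)
    c=(190,140,330,260) if n=="scene" else (230,110,350,230)
    cv2.imwrite(f"pics/{n}18c.png",cv2.resize(p[c[1]:c[3],c[0]:c[2]],None,fx=5,fy=5))
```

```text
t 23.18 grasp [676.6   2.6 135.6] x [-0.0064 -0.0054 -1.    ] yaw z -91.52 F [-0.1 -0.6 -3.7] op 0.242
turn -0.004 q7 -0.38 shift now [19.7 -1.1 -3.2] after turn [19.7 -1.1 -3.2]
lamp up est [-1.000e-04  1.300e-02  9.999e-01]
```

View pics/scene18c.png

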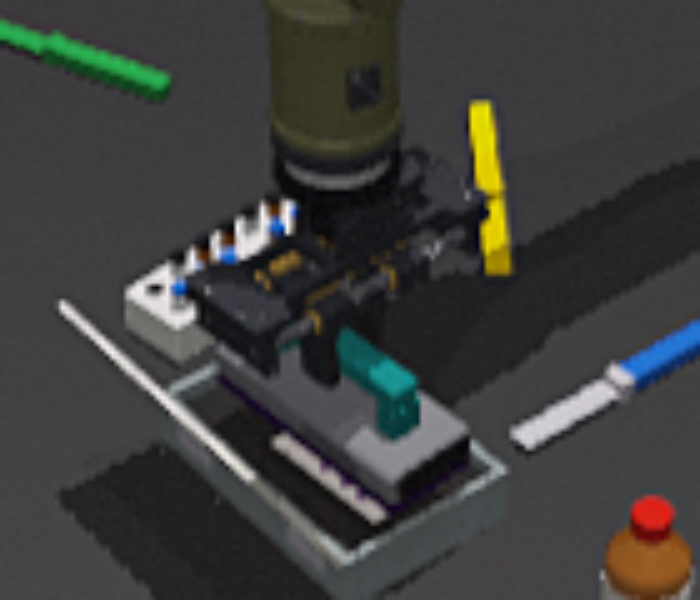

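View pics/top18c.png

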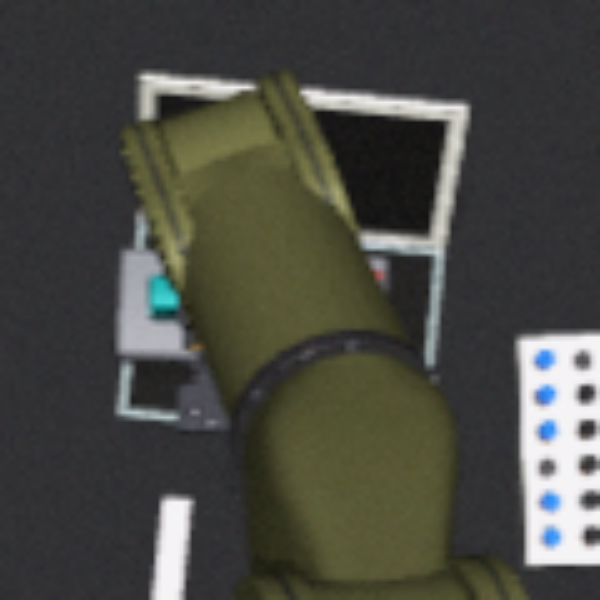

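carry_out(
  targets="0 5 -0.5 -1.6 -0.002;0 5 -0.5 -1.6 -0.002;0 5 0 0 0;0 3 0 0 0;0 1.5 0 0 0;0 0 0 0 0;0 0 0 0 0;0 0 0 0 0",
)

```text
clock: 23.95
tool_pos: [0.6764, 0.006, 0.2629]
eef_rot: [-0.503, -0.494, 0.509, -0.494]
contact_force: [0.8, 1.0, -4.6]
opening: 0.244
```

Run:
```python
from plant import r, eyes
from h import *
C={n:eyes.camera_params(n) for n in("scene","top")}
for n in("scene","top"):
    s=r.get_state(); go(s,675.5,5.7,115.9,-91.3)
    p,d=eyes.snapshot(n); cv2.imwrite(f"pics/{n}19.png",p); np.save(n+"19.npy",d)
    c=(220,190,300,250) if n=="scene" else (240,140,320,200)
    cv2.imwrite(f"pics/{n}19c.png",cv2.resize(p[c[1]:c[3],c[0]:c[2]],None,fx=10,fy=10,interpolation=cv2.INTER_CUBIC))
    # predicted corners of lamp housing top and window (plate-centred ideal lamp at kin pose & at plate pose)
    M=Ro.from_quat(s["eef_rot"]).as_matrix(); g=s["tool_pos"]+.147*M[:,0]
    for lab,cx,cy,yaw in (("kin",g[0],g[1],np.arctan2(M[1,2],M[0,2])),("plate",.6737,.0034,np.radians(-91.2))):
        u=np.array([np.cos(yaw),np.sin(yaw)]); v=np.array([-u[1],u[0]])
        P=[[*(np.array([cx,cy])+a*.085*u+b*.035*v),g[2]-.0694+.034] for a in(-1,1) for b in(-1,1)]
        print(n,lab,((proj(C[n],P)-c[:2])*10).round(0).tolist())
```

```text
t 23.95 grasp [675.4   5.2 115.9] x [-0.0067 -0.0057 -1.    ] yaw z -91.32 F [ 0.8  1.  -4.6] op 0.244
turn -0.0 q7 -0.39 shift now [ 0.   0.1 -0.5] after turn [ 0.   0.1 -0.5]
scene kin [[657.0, 404.0], [492.0, 513.0], [296.0, 143.0], [132.0, 240.0]]
scene plate [[657.0, 398.0], [493.0, 507.0], [296.0, 138.0], [132.0, 235.0]]
t 24.0 grasp [675.4   5.2 116. ] x [-0.0067 -0.0057 -1.    ] yaw z -91.31 F [-0.1  0.1 -3.5] op 0.239
turn -0.0 q7 -0.39 shift now [ 0.1  0.1 -0.5] after turn [ 0.1  0.1 -0.5]
top kin [[114.0, 415.0], [122.0, 196.0], [651.0, 431.0], [657.0, 212.0]]
top plate [[120.0, 421.0], [127.0, 202.0], [657.0, 436.0], [663.0, 217.0]]
```

View pics/scene19c.png

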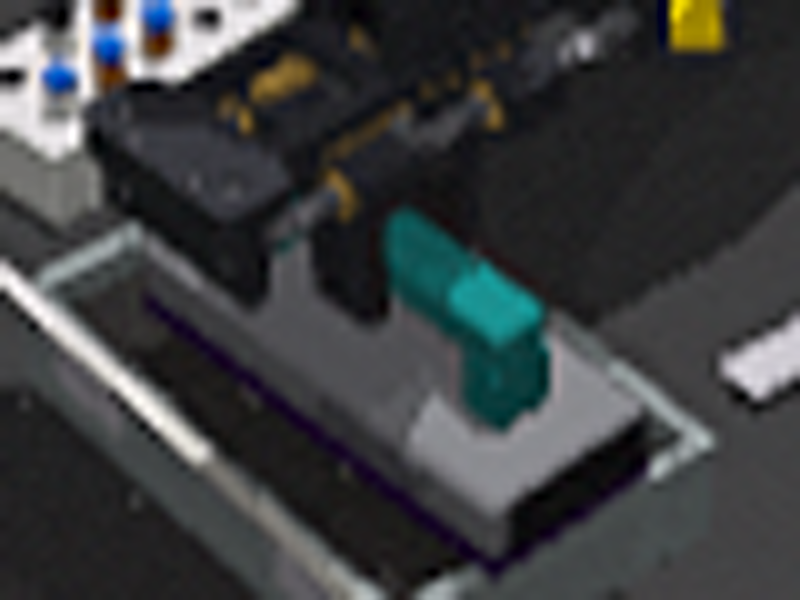

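View pics/top19c.png

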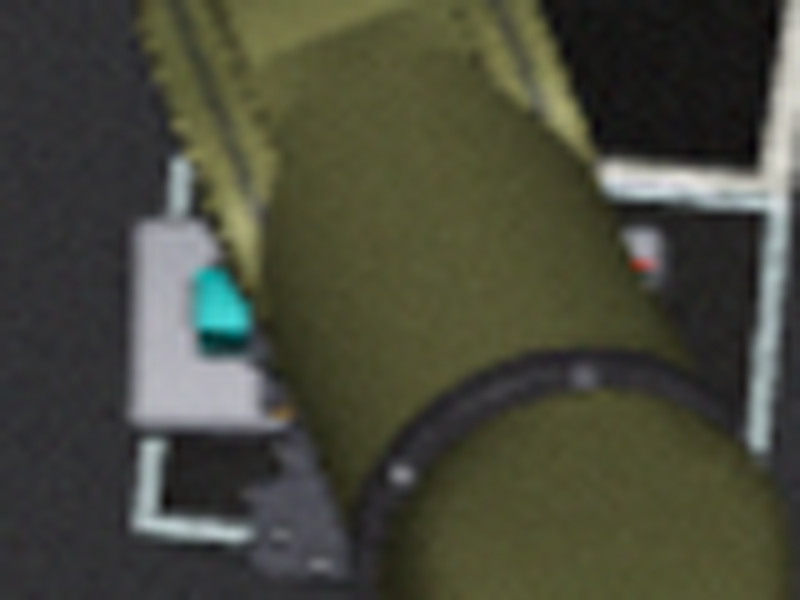

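Run:
```python
from plant import r, eyes
from h import *
C={n:eyes.camera_params(n) for n in("scene","top")}
def W(n,d,x0,y0,x1,y1):
    K,R,t=cam(C[n]); v,u=np.mgrid[y0:y1,x0:x1]; z=d[y0:y1,x0:x1].ravel()
    P=(np.c_[u.ravel()*z,v.ravel()*z,z]@np.linalg.inv(K).T-t)@R
    return np.median(P,0)*1000
d=np.load("top19.npy"); print("top lamp +y end",W("top",d,254,166,259,180).round(1),"-y end",W("top",d,304,163,306,167).round(1),"bench",W("top",d,200,260,230,280).round(1))
d=np.load("scene19.npy"); print("scene +y top",W("scene",d,264,234,272,238).round(1),"mid",W("scene",d,248,220,251,224).round(1),"-y",W("scene",d,235,216,239,219).round(1),"bench",W("scene",d,400,180,430,200).round(1))
a=cv2.imread("pics/top12.png");b=cv2.imread("pics/top19.png")
def roi(m,x0,y0,x1,y1):
    o=np.zeros_like(m); o[y0:y1,x0:x1]=m[y0:y1,x0:x1]; return o
for nm,f in (("top0",0),("top19",1)):
    im=cv2.imread(f"pics/{nm}.png");V=im.max(2)
    for k,q,z in(("rack",(328,170,360,230),.04),("bottle",(200,175,230,205),.05),("beaker",(200,215,225,240),.05)):
        print(nm,k,rect(C["top"],roi(V>(150 if k=="rack" else 80),*q),z)["rc"])
```

```text
top lamp +y end [671.3  76.8  80.8] -y end [698.  -76.9  77.8] bench [360.7 214.1   1.2]
scene +y top [696.9  66.8  78.2] mid [696.4 -17.6  80.5] -y [708.6 -65.8  76. ] bench [ 90.6 211.2  -0.3]
top0 rack (591.4, -202.7)
top0 bottle (614.7, 212.3)
top0 beaker (496.7, 216.3)
top19 rack (591.4, -202.8)
top19 bottle (614.7, 212.3)
top19 beaker (496.7, 216.3)
```

View pics/scene19.png

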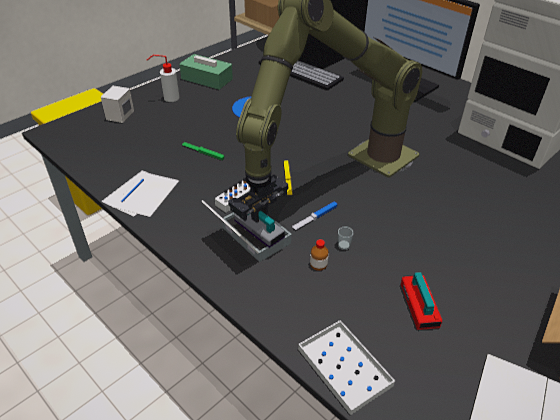

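View pics/top19.png

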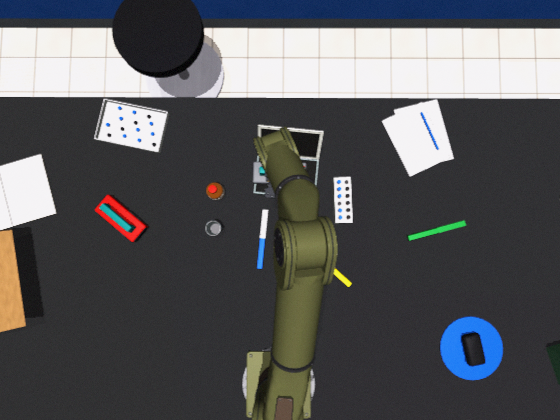

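carry_out(
  targets="0 0 0.4 0 0;0 0 0.3 0.4 0;0 0 0 0 0;0 0 0 0 0;0 0 0 0 0;0 0 0 0 0;0 0 0 0 0;0 0 0 0 0",
)

```text
clock: 24.72
tool_pos: [0.6769, 0.0057, 0.2627]
eef_rot: [-0.502, -0.495, 0.509, -0.494]
contact_force: [0.4, -0.9, -3.3]
opening: 0.242
```

Run:
```python
from plant import r, eyes
from h import *
s=r.get_state(); go(s,675.5,5.7,115.9,-91.3); print(np.abs(s["qd"]).max())
print(r.finish_job())
```

```text
t 24.72 grasp [675.9   4.8 115.7] x [-0.0073 -0.0057 -1.    ] yaw z -91.31 F [ 0.4 -0.9 -3.3] op 0.242
turn -0.0 q7 -0.39 shift now [-0.2 -0.4 -0.9] after turn [-0.2 -0.4 -0.9]
0.0017633054358503926
the job is handed in; nothing more can be done
None
```

I handed the job in at 24.7 s: the lid is open, the spatula is laid down, and the lamp is held still over the plate. No verdict is reported.

- **Lid:** The spatula blade went in through the notch and levered the lid to about 2.0 rad. That angle comes from the path of the blade tip; in later pictures the lid stayed leaning back.
- **Spatula:** It lies flat on the bench with its tip about 45 mm in front of the box.
- **Lamp height:** By arm position the window is about 16 mm above the plate. The depth images put the housing top at 76–81 mm, where about 80 mm would be expected.
- **Lamp centring:** The lamp is within 1–2 mm of the plate's centre in the images, and its long side is parallel to the plate's within about 0.5°.
- **Contact:** The wrist carries only the lamp's weight (about 3.5 N), and the arm is at rest.
- **Bystanders:** The rack, bottle and beaker were where they started in the last top view, within 0.1 mm.

**Checks that disagreed or fell short:**
- Camera and arm positions differed by 2–3 mm near the box. I leaned on the camera comparison of lamp to plate.
- The tool picked up a tilt of about 0.5° when the arm ran into its reach limit near the base while I was laying down the spatula. I had no command to undo it, so the lamp is an estimated 0.7° off level.
- The lamp's +y end overhangs the box's side wall with about 3 mm of clearance.

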